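Knock the stuck tenons out of the bottle and tin the long ones

TASK

Wooden tenons are stuck in the neck of the tilted clear bottle: knock on the bottle's side with light, quick taps until every one of them has slid out into the tray below; do not reach into the bottle, pull or poke them, and do not strike it hard. Then put every long tenon (84 mm), those from the bottle and any lying on the bench, fully down into the round tin, keeping the short ones (60 mm) out of it, and last set the lid on the tin so that it sits seated and level. Leave the other things on the bench where they are.

Things in the scene. Friction and masses are not known exactly. Their poses are not given: they have to be found in the camera images.
- stand: Fixed wooden stand carrying the tilted bottle over a catch tray. Origin on the bench under the bottle's mouth; y runs back under the bottle, the tray lies on the -y side. Under the mouth a 45 degree smooth metal ramp falls from 110 mm height at y = +12 mm to the tray floor at y = -88 mm; on its upper part two thin metal cheeks (x = +-27 mm, from y = +17 to -45 mm, up to 124 mm high) guide what falls.
- tray (a point): Middle of the tray's flat, smooth metal floor, 10 mm above the bench; axes as the stand. Inner width 164 mm along x; floor from y = -79 to +78 mm; at the -y end a lip rises at 30 degrees over 36 mm to the front wall (top 44 mm above the bench); side walls 34 mm high, 8 mm thick; at the +y end the ramp.
- bottle (a joint): Sideways sway of the 1.2 kg bottle on springy mounts, m, 0 at rest, positive towards the stand's -x side, stops at +-8 mm. Spring 2.4 N per mm, hardly damped: a quick knock (0.1 m/s or faster, a few mm deep) makes it shiver at about 7 Hz, and the tenons inside creep a few mm to 4 cm towards the mouth; a slow push does nothing.
- bottle_mouth (a point): Middle of the floor edge of the open mouth, 130 mm above the bench. x up the slope into the bottle (16 degrees above level), y across it, z off its floor. Clear flat-sided plastic bottle, mouth low: square neck (inside 40 x 26 mm) to x = 95 mm, shoulder to 140, body (100 wide, 84 high outside) to 262. A tenon whose origin is below x = -20 mm here is out.
- bottle_left (a point): Middle of the bottle body's flat side wall on the stand's -x side, outer face, about 222 mm above the bench: a good place to knock, inwards along -y of its axes (same axes as bottle_mouth). The body's top edge is 42 mm higher, along z; the side is free down to 42 mm lower.
- bottle_right (a point): The same point on the opposite side wall (the stand's +x side), outer face; knock inwards along +y of its axes (same axes as bottle_mouth).
- long_1: flat beech tenon of the long size, 84 mm long, 28 mm wide, 14 mm thick. Origin at the centre of its underside; x along its length, y across its width, z through its thickness (it may lie either face up). Starts nearest the bottle's mouth, in its neck. May be absent (then no pose).
- short_1: flat beech tenon of the short size, 60 mm long, 28 mm wide, 14 mm thick. Origin at the centre of its underside; x along its length, y across its width, z through its thickness (it may lie either face up). Starts in the bottle, in the row behind long_1's place. May be absent (then no pose).
- long_2: flat beech tenon of the long size, 84 mm long, 28 mm wide, 14 mm thick. Origin at the centre of its underside; x along its length, y across its width, z through its thickness (it may lie either face up). Starts in the bottle, last in the row. May be absent (then no pose).
- long_3: flat beech tenon of the long size, 84 mm long, 28 mm wide, 14 mm thick. Origin at the centre of its underside; x along its length, y across its width, z through its thickness (it may lie either face up). Starts lying flat on the bench. May be absent (then no pose).
- long_4: flat beech tenon of the long size, 84 mm long, 28 mm wide, 14 mm thick. Origin at the centre of its underside; x along its length, y across its width, z through its thickness (it may lie either face up). Starts lying flat on the bench. May be absent (then no pose).
- short_2: flat beech tenon of the short size, 60 mm long, 28 mm wide, 14 mm thick. Origin at the centre of its underside; x along its length, y across its width, z through its thickness (it may lie either face up). Starts lying flat on the bench. May be absent (then no pose).
- tin: Open round metal tin, outer radius 66 mm, 80 mm high, wall 3 mm, bottom 3 mm; about 0.45 kg, loose on the bench. Origin at the centre of its underside.
- lid: The tin's loose metal lid: a flange disc of radius 69 mm, 4 mm thick, over a locating plug of radius 57 mm that reaches 8 mm below the flange; on top a black knob of 26 mm diameter, 26 mm high. Origin at the centre of the plug's underside: flange underside at z = 8 mm, flange top at 12 mm, knob from 12 to 38 mm. It starts lying on its plug. Seated, its origin is 72 mm above the tin's origin.
- wrench: Combination wrench, 160 mm; bystander on the bench. Origin at the underside's centre.
- driver: Screwdriver; bystander on the bench. Origin at the underside's centre.
- glue: White glue bottle, 60 mm wide, 150 mm high; bystander on the bench. Origin at the underside's centre.
- offcut: Wooden offcut 160 x 45 x 30 mm; bystander on the bench. Origin at the underside's centre.
- can: Can, 70 mm wide, 90 mm high; bystander on the bench. Origin at the underside's centre.
- sanding_block: Cork sanding block 110 x 60 x 35 mm; bystander on the bench. Origin at the underside's centre.
- hammer: Hammer; bystander on the bench. Origin at the underside's centre.
There are look-alikes about, which are no part of the job. What is shaped like the tin but green or red is not meant. What is shaped like the lid but orange is not meant.

How it is judged (in metres and radians):
On the way, in this order (a step that is already met when the one before it is completed fails the run):
1. the bottle has been knocked so that it sways ((value of joint bottle above 0.0015 m or value of joint bottle below -0.0015 m)).
2. no tenon is left in the bottle, every long one is in the tin and no short one, with the lid still off ((x of long_1 in the frame of bottle_mouth below -0.02 m or z of long_1 in the frame of bottle_mouth below -0.03 m) and (x of short_1 in the frame of bottle_mouth below -0.02 m or z of short_1 in the frame of bottle_mouth below -0.03 m) and (x of long_2 in the frame of bottle_mouth below -0.02 m or z of long_2 in the frame of bottle_mouth below -0.03 m) and horizontal distance between each of long_1, long_2, long_3, long_4 and tin below 0.06 m and z of long_1 in the frame of tin between -0.01 and 0.07 m and z of long_2 in the frame of tin between -0.01 and 0.07 m and z of long_3 in the frame of tin between -0.01 and 0.07 m and z of long_4 in the frame of tin between -0.01 and 0.07 m and horizontal distance between each of short_1, short_2 and tin above 0.068 m and distance between lid and tin above 0.1 m), for 0.2 s.
3. the lid is set on the tin (horizontal distance between lid and tin below 0.009 m and z of lid in the frame of tin between 0.068 and 0.0755 m and angle between the z axis of lid and the z axis of tin, either way round below 0.05 rad and angle between lid's own z axis and vertical below 0.06 rad), for 0.2 s.
At the end, for the whole second after the job is handed in: Bottle empty; every long tenon present in the tin (origin within 60 mm of its axis, below the rim), short ones outside it; lid within 9 mm of the tin's centre, its underside 68 to 75.5 mm above the tin's, level to 0.05 rad; tin upright; all at rest (all of step 3 and (x of long_1 in the frame of bottle_mouth below -0.02 m or z of long_1 in the frame of bottle_mouth below -0.03 m) and (x of short_1 in the frame of bottle_mouth below -0.02 m or z of short_1 in the frame of bottle_mouth below -0.03 m) and (x of long_2 in the frame of bottle_mouth below -0.02 m or z of long_2 in the frame of bottle_mouth below -0.03 m) and horizontal distance between each of long_1, long_2, long_3, long_4 and tin below 0.06 m and z of long_1 in the frame of tin between -0.01 and 0.07 m and z of long_2 in the frame of tin between -0.01 and 0.07 m and z of long_3 in the frame of tin between -0.01 and 0.07 m and z of long_4 in the frame of tin between -0.01 and 0.07 m and horizontal distance between each of short_1, short_2 and tin above 0.068 m and angle between tin's own z axis and vertical below 0.06 rad and linear speed of each of lid, tin below 0.02 m/s); the robot touches nothing.
It fails at once if a tenon is touched while it is still in the bottle ((contact force between the fingers and long_1 above 0.5 N and x of long_1 in the frame of bottle_mouth above -0.02 m and z of long_1 in the frame of bottle_mouth between -0.012 and 0.03 m and y of long_1 in the frame of bottle_mouth between -0.05 and 0.05 m) or (contact force between the fingers and short_1 above 0.5 N and x of short_1 in the frame of bottle_mouth above -0.02 m and z of short_1 in the frame of bottle_mouth between -0.012 and 0.03 m and y of short_1 in the frame of bottle_mouth between -0.05 and 0.05 m) or (contact force between the fingers and long_2 above 0.5 N and x of long_2 in the frame of bottle_mouth above -0.02 m and z of long_2 in the frame of bottle_mouth between -0.012 and 0.03 m and y of long_2 in the frame of bottle_mouth between -0.05 and 0.05 m)).
It fails at once if the bottle is struck so hard that it is flung aside faster than 0.9 m/s (velocity of joint bottle above 0.9 m/s or velocity of joint bottle below -0.9 m/s).
It fails at once if one of the other things on the bench is pushed over 40 mm out of its place (distance of any of wrench, driver, glue, offcut, can, sanding_block, hammer from where it was at the start of the episode above 0.04 m).
Of long_1, short_1, long_2 only 2 to 3 are there at a start; the rules pass over those that are not, and their reading is None.
Of long_3, long_4, short_2 only 2 to 3 are there at a start; the rules pass over those that are not, and their reading is None.
At some moment in a run one of lid, tin may be knocked a few centimetres aside while the robot is not near it.
Once in a run the grip may slacken for a moment while it holds something.
It also fails if it takes over 210 s, if anything falls off the work surface, if the arm or the gripper's body presses on something with over 40 N, if the wrist force passes 120 N, or if a joint passes its speed limit or range.

ROBOT

A 6-joint arm with a two-finger parallel gripper is mounted at the origin on the work surface. World frame = base frame: x ahead of the robot, y to its left, z up, the work surface at z = 0. Lengths are in m, angles in degrees, forces in N, time in s.
With the tool pointing down it reaches from about 0.35 to 0.725 m from the base axis. Payload 4.3 kg.
Tool frame: the origin (TCP) lies at the very end of the fingers, on their centre line; the grasp point (between the pads) lies 19 mm behind it (env.pinch_z is the z of the grasp point in the tool frame, in m); z points along the fingers, y is the line along which they close (so a half turn about z gives the same grasp; the last joint's range is limited). The gripper opens to 85 mm and grips with 20 to 120 N. Pads are 22 mm wide; open, the fingers measure 114 mm over their backs; the gripper's body (76 mm by 85 mm) begins 54 mm behind the grasp point. The pads swing forward as they close: fully open they stand 13 mm farther back than shut.
Start: joints at [67.076, 21.618, 4.641, 73.018, 0, 83.68], TCP at [0.164, 0.551, 0.231] pointing down, gripper open.
Joint ranges: [-156.06, 156.06], [-48.1, 94.91], [-58.44, 69.94], [-101.28, 121.22], [-78.64, 73.56], [-180, 180]. Speed limits (degrees/s): [147.25, 147.25, 180, 180, 180, 180].

INTERFACE

Orientations are given as [roll, pitch, yaw] about the fixed x, y, z axes, in that order (R = Rz(yaw) Ry(pitch) Rx(roll)).
In Python, from workcell import env gives the robot as it stands. The module is installed in compiled form; this text tells all that it offers.
- The arm moves only by the tool drive_tool, never from a script. Its argument "steps" is a list of rows, each an object of numbers: "tx", "ty", "tz": the shift along the tool's x, y, z in cm; "roll": the turn about the tool's z in rad. A call has 1 to 20 rows; each row shifts and turns the commanded pose from where the row before left it, along the tool's axes as they then stand; what a row does not reach is not made up. A row lasts 1/12 s, in which the tool goes at most 41.7 mm and 7.16 degrees, less where a joint would pass 70% of its speed; a pose out of reach is approached as far as the arm can. A call with a gripper value outside its range is refused whole. "gripper" is the closure, from 0 (fully open) to 1 (shut), set as the call begins (left out, the last holds). The fingers move at their own pace and stop on an object; the grip force is fixed at half the most. Time passes only in rows, so rows that do not move let the fingers close. It gives the time, the measured TCP pose, the force, the opening and the grip force at its end, in the units of the state.
- env.get_obs(): the state, without advancing time (a new reading comes with each control period).
- env.get_image(name): name is "side" or "top" or "wrist"; returns the picture (480x640x3 uint8, blue, green, red); there is no depth.
- env.camera_info(name): a dict with "fx", "fy", "cx", "cy" (pixels), "rvec" (rotation vector, rad) and "tvec" (3), from world to camera coordinates, as OpenCV has them. Camera axes: x right, y down, z forward; pixel columns grow to the right and rows downward; lengths in m; the calibration is good to about 2 mm. A picture is of the moment at which its call begins: read the wrist's pose just before it. camera_info takes no time and is no camera call; for the wrist camera it gives the pose at the moment of the call.
- env.hand_in(): hands the job in; it is judged then, once.
The state is a dict: "t": time; "joints": joint angles; "qd": joint speeds; "joint_efforts": joint torques, N m; "tcp_pos": TCP position; "orientation": TCP orientation; "force": force on the tool from outside, world axes, zero at the start; "ft_torque": the same for the moment, N m; "opening": finger opening in m; "gripper_force": force on a finger pad.
Only numpy, scipy, OpenCV 4.12 (cv2) and the standard library are available. Lean on these libraries where they do the work, as an engineer would, in place of code of your own. Each camera call takes 0.05 s, during which the arm holds its last target. There are 200 camera calls.

## Working session

There is one attempt and no reset: what is moved stays moved. The work goes in short steps, Python scripts to look and compute and a tool call to move; the robot and the scene stay as the last step left them, time stands still between calls to the robot, and variables do not carry over. Pictures are saved under pics/ and viewed, at most 14 in all, crops included, and the job is handed in when it is done.

Besides the shell and the picture viewer there is one more tool, called by a JSON object that holds its "method" and its "body". drive_tool: Moves the arm, as the interface text tells. Its arguments: {"type":"object","properties":{"steps":{"type":"array","items":{"type":"object","properties":{"tx":{"type":"number"},"ty":{"type":"number"},"tz":{"type":"number"},"roll":{"type":"number"}}}},"gripper":{"type":"number"}},"required":["steps"]}

```bash
mkdir -p pics; cat > h.py <<'E'
import numpy as np, cv2
from workcell import env
def shot(n,f=None):
    im=env.get_image(n)
    if f: cv2.imwrite('pics/'+f,im)
    return im
def ray(n,u,v,ci=None):
    c=ci or env.camera_info(n); R,_=cv2.Rodrigues(np.array(c['rvec'],float)); t=np.array(c['tvec'],float).ravel()
    d=R.T@np.array([(u-c['cx'])/c['fx'],(v-c['cy'])/c['fy'],1]); return -R.T@t,d
def onz(n,u,v,z,ci=None):
    o,d=ray(n,u,v,ci); return o+d*(z-o[2])/d[2]
def px(n,p,ci=None):
    c=ci or env.camera_info(n); K=np.array([[c['fx'],0,c['cx']],[0,c['fy'],c['cy']],[0,0,1.]])
    return cv2.projectPoints(np.array(p,float).reshape(-1,3),np.array(c['rvec'],float),np.array(c['tvec'],float),K,None)[0].reshape(-1,2)
E
python3 - <<'E'
from h import *
shot('top','top0.png');shot('side','side0.png')
for n in('top','side'):
    c=env.camera_info(n);print(n,c, ray(n,320,240))
print(env.get_obs(),env.pinch_z)
E
```

```text
top {'fx': 559.8149189572556, 'fy': 559.8149189572556, 'cx': 311.5620182822683, 'cy': 243.8070614668756, 'rvec': array([ 2.11908871, -2.13307642,  0.20676926]), 'tvec': array([-0.0229134 ,  0.5235038 ,  1.60058854])} (array([ 0.21606229, -0.01456833,  1.67020052]), array([ 0.19282078, -0.02225767, -0.98112088]))
side {'fx': 563.0379756925965, 'fy': 563.0379756925965, 'cx': 315.8197114281, 'cy': 246.24725724069245, 'rvec': array([ 0.92918677, -2.39590457,  1.18853199]), 'tvec': array([0.35749196, 0.33748976, 1.37440636])} (array([-0.31977591,  0.90462986,  1.10003676]), array([ 0.52640274, -0.6032092 , -0.59934719]))
{'t': 0.1, 'joints': array([ 6.70748959e+01,  2.16585782e+01,  4.57239132e+00,  7.30194530e+01,
       -8.42412018e-04,  8.36806356e+01]), 'qd': array([-0.0105209 , -0.0935316 ,  0.14348191,  0.07620558, -0.04217297,
       -0.00240555]), 'joint_efforts': array([ 1.02547827e-03, -4.64693105e+01,  2.70582354e+01,  1.20787625e-02,
       -2.15772575e-04,  2.34845935e-06]), 'tcp_pos': array([0.16409293, 0.55048088, 0.23045787]), 'orientation': array([-1.79894909e+02, -1.07905141e-02,  1.63394251e+02]), 'force': array([ 0.41304033,  0.94234914, -0.48230443]), 'ft_torque': array([ 0.03590786, -0.03884245,  0.02675143]), 'gripper_force': 0.0, 'opening': 0.08568731000065813} -0.0187
```

View pics/top0.png

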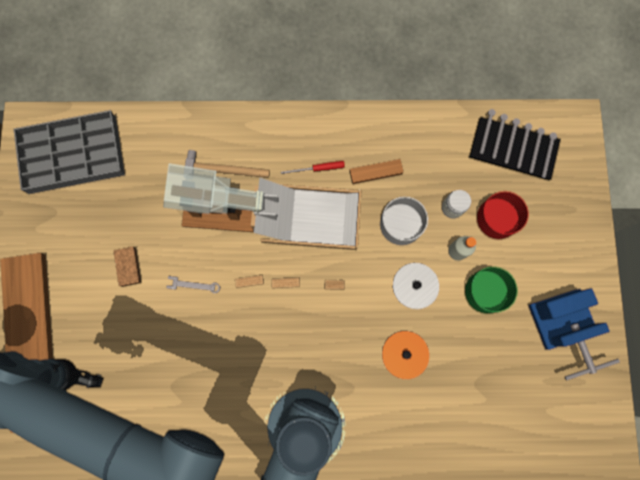

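View pics/side0.png

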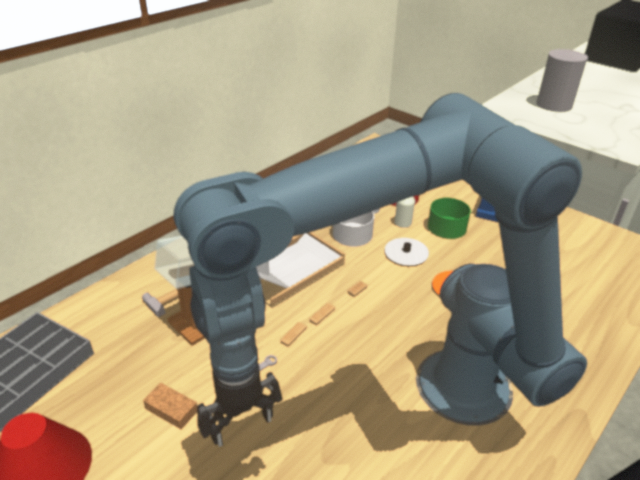

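Top view: bench tenons sit at (249,281), (285,282) and (334,285), and the last looks short. The silver tin is at (404,220); the green (491,290) and red (502,215) ones are look-alikes. The pale lid is at (416,286), with the orange look-alike at (406,354). The bottle body is at (190,190), with its mouth to the right over the tray at (315,218).

```bash
python3 - <<'E'
from h import *
im=cv2.imread('pics/top0.png')
crop=cv2.resize(im[150:310,110:450],None,fx=2.35,fy=2.35,interpolation=cv2.INTER_CUBIC)
cv2.imwrite('pics/c0.png',crop)
hsv=cv2.cvtColor(im,cv2.COLOR_BGR2HSV)
for y,x in((281,249),(282,285),(285,334),(265,260),(220,404),(280,400),(286,416),(185,230)):print(x,y,hsv[y,x],im[y,x])
# tenons: distinct from bench: saturation
roi=(slice(268,300),slice(228,352))
s=hsv[roi]; d=s[...,1].astype(int); print(np.percentile(d,[5,25,50,75,95]),np.percentile(s[...,0],[5,50,95]))
m=((s[...,2]<200)&(s[...,1]>110)).astype(np.uint8)
for thr in (110,125,140):
  m=(s[...,1]>thr).astype(np.uint8)
  for c in cv2.findContours(m,cv2.RETR_EXTERNAL,cv2.CHAIN_APPROX_NONE)[0]:
    if cv2.contourArea(c)>60:
      r=cv2.minAreaRect(c+np.array([228,268])); print(thr,r,onz('top',*r[0],.014))
E
```

```text
249 281 [ 15 122 195] [102 149 195]
285 282 [ 15 126 193] [ 98 146 193]
334 285 [ 15 125 175] [ 89 132 175]
260 265 [ 18 109 201] [115 167 201]
404 220 [ 18  16 210] [197 205 210]
400 280 [ 18  14 212] [200 207 212]
416 286 [ 0  8 34] [33 33 34]
230 185 [ 19  77 109] [ 76  97 109]
[108. 108. 109. 110. 124.] [15. 18. 18.]
110 ((334.5, 284.0), (10.0, 21.0), 90.0) [ 0.408057   -0.09390692  0.014     ]
110 ((285.3686828613281, 282.4896545410156), (11.261849403381348, 29.23749351501465), 85.03025817871094) [0.41350472 0.05205412 0.014     ]
110 ((248.9075164794922, 280.8988037109375), (10.872088432312012, 30.107324600219727), 81.25383758544922) [0.41895142 0.16039024 0.014     ]
```

View pics/c0.png

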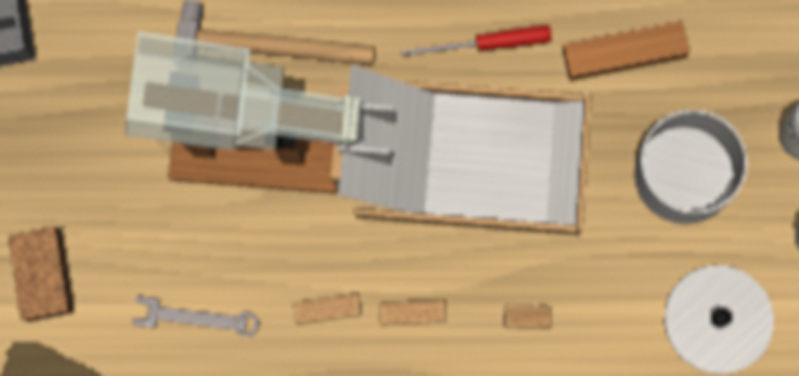

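```bash
cat >> h.py <<'E'
E
python3 - <<'E'
from h import *
P=lambda u,v,z:onz('top',u/2.35+110,v/2.35+150,z)
for n,u,v,z in(('rt',352,66,.11),('rt',338,190,.11),('rb',433,92,.01),('rb',427,212,.01),('fl',552,103,.01),('fl',547,223,.01),('cheekR',395,115,.124),('cheekL',392,153,.124),
 ('mouthtop',357,97,.16),('mouthtop',352,140,.16),('bodytop f',249,50,.249),('bodytop f',240,143,.249),('bodytop b',138,33,.283),('bodytop b',127,133,.283),
 ('tin rim l',636,160,.08),('tin rim r',746,160,.08),('tin rim t',690,108,.08),('tin b',690,222,.08),('lid l',665,319,.012),('lid r',774,319,.012),('lid t',720,264,.012),('lid b',720,374,.012),('knob',721,318,.038)):
  print(n,P(u,v,z).round(4))
im=cv2.imread('pics/top0.png');g=cv2.cvtColor(im,cv2.COLOR_BGR2HSV)
m=((g[...,1]<45)).astype(np.uint8)
for x0,y0,z in((375,190,.08),(385,258,.012)):
  s=m[y0:y0+60,x0:x0+62]
  c=max(cv2.findContours(s,cv2.RETR_EXTERNAL,cv2.CHAIN_APPROX_NONE)[0],key=cv2.contourArea)+np.array([x0,y0])
  e=cv2.fitEllipse(c);print(e,onz('top',*e[0],z))
for p,q in(((248.9,280.9),81.25),((285.4,282.5),85)):
  pass
E
```

```text
rt [0.7067 0.1228 0.11  ]
rt [0.5504 0.1382 0.11  ]
rb [0.7022 0.0254 0.01  ]
rb [0.5422 0.0333 0.01  ]
fl [ 0.6864 -0.1301  0.01  ]
fl [ 0.5269 -0.1208  0.01  ]
cheekR [0.6401 0.0688 0.124 ]
cheekL [0.5927 0.0722 0.124 ]
mouthtop [0.6526 0.1121 0.16  ]
mouthtop [0.5999 0.1175 0.16  ]
bodytop f [0.6823 0.2267 0.249 ]
bodytop f [0.5746 0.234  0.249 ]
bodytop b [0.6914 0.3435 0.283 ]
bodytop b [0.5779 0.3509 0.283 ]
tin rim l [ 0.5927 -0.2283  0.08  ]
tin rim r [ 0.5919 -0.3651  0.08  ]
tin rim t [ 0.6592 -0.298   0.08  ]
tin b [ 0.514  -0.2925  0.08  ]
lid l [ 0.402 -0.268  0.012]
lid r [ 0.4011 -0.4061  0.012 ]
lid t [ 0.4719 -0.3406  0.012 ]
lid b [ 0.3322 -0.3347  0.012 ]
knob [ 0.3998 -0.3339  0.038 ]
((403.3371887207031, 220.23155212402344), (44.32688522338867, 47.680870056152344), 40.560691833496094) [ 0.58590811 -0.2943801   0.08      ]
((415.5779724121094, 285.477783203125), (44.058963775634766, 45.65626525878906), 132.43319702148438) [ 0.40231659 -0.33530035  0.012     ]
```

{"method": "drive_tool", "body": {"steps": [{"roll":-0.1},{"roll":-0.1},{"tx":-3,"ty":-1.8},{"tx":-3,"ty":-1.8},{"tx":-3,"ty":-1.8},{"tx":-3,"ty":-1.8},{"tx":-3,"ty":-1.8},{"tx":-3,"ty":-1.8},{"tx":-3,"ty":-1.8},{"tx":-3,"ty":-1.8},{"tx":-3,"ty":-1.8},{"tx":-3,"ty":-1.8},{"tx":-3,"ty":-1.8},{"tx":-3,"ty":-1.8},{"tx":-2.5,"ty":-1.4,"tz":0.5},{}], "gripper": 1}}

```text
validation failed for argument at $.st...
```

{"method": "drive_tool", "body": {"steps": [{"roll":-0.1},{"roll":-0.1},{"tx":-3,"ty":-1.8},{"tx":-3,"ty":-1.8},{"tx":-3,"ty":-1.8},{"tx":-3,"ty":-1.8},{"tx":-3,"ty":-1.8},{"tx":-3,"ty":-1.8},{"tx":-3,"ty":-1.8},{"tx":-3,"ty":-1.8},{"tx":-3,"ty":-1.8},{"tx":-3,"ty":-1.8},{"tx":-3,"ty":-1.8},{"tx":-3,"ty":-1.8},{"tx":-2.5,"ty":-1.4,"tz":0.5},{"tx":0}], "gripper": 1}}

```text
validation failed for argument at $.st...
```

{"method": "drive_tool", "body": {"steps": [{"tx":0,"ty":0,"tz":0,"roll":-0.1},{"tx":0,"ty":0,"tz":0,"roll":-0.1},{"tx":-3,"ty":-1.8,"tz":0,"roll":0}], "gripper": 1}}

```text
t: 0.35
tcp_pos: [0.1892, 0.5325, 0.2306]
orientation: [179.9, -0.2, 175.4]
force: [0.5, 1.6, -0.7]
opening: 0.0513
gripper_force: 0.0
```

{"method": "drive_tool", "body": {"steps": [{"tx":-3,"ty":-1.8,"tz":0,"roll":0},{"tx":-3,"ty":-1.8,"tz":0,"roll":0},{"tx":-3,"ty":-1.8,"tz":0,"roll":0},{"tx":-3,"ty":-1.8,"tz":0,"roll":0},{"tx":-3,"ty":-1.8,"tz":0,"roll":0},{"tx":-3,"ty":-1.8,"tz":0,"roll":0},{"tx":-3,"ty":-1.8,"tz":0,"roll":0},{"tx":-3,"ty":-1.8,"tz":0,"roll":0},{"tx":-3,"ty":-1.8,"tz":0,"roll":0},{"tx":-3,"ty":-1.8,"tz":0,"roll":0},{"tx":-3,"ty":-1.8,"tz":0,"roll":0},{"tx":-2,"ty":-1.4,"tz":0.5,"roll":0},{"tx":0,"ty":0,"tz":0,"roll":0}], "gripper": 1}}

```text
t: 1.43
tcp_pos: [0.5253, 0.2843, 0.2246]
orientation: [-179.9, 0.0, 174.5]
force: [-0.7, -0.4, -0.5]
opening: -0.0001
gripper_force: 0.0
```

```bash
python3 - <<'E'
from h import *
a=shot('side');b=shot('top')
cv2.imwrite('pics/v1.png',np.hstack([cv2.resize(a[130:380,60:360],(480,400)),cv2.resize(b[140:265,140:240],(320,400))]))
E
```

```text
(no output)
```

View pics/v1.png

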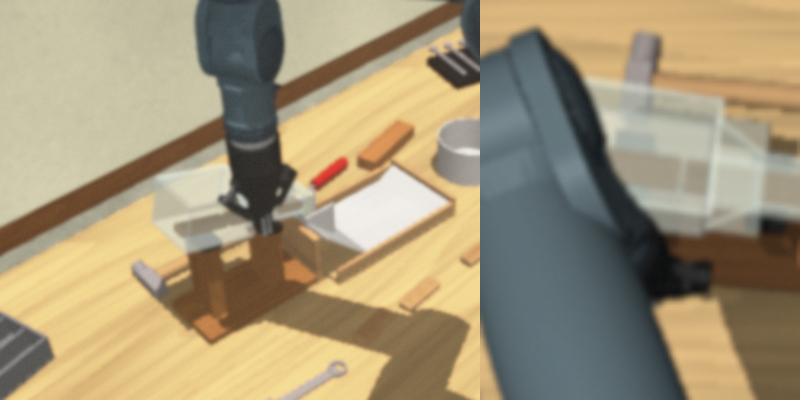

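Side view: the gripper stands on the robot's side of the bottle body, with the closed tips level with the wall. Now I'll find the contact point gently.

{"method": "drive_tool", "body": {"steps": [{"tx":-1.5,"ty":0,"tz":0,"roll":0},{"tx":-1.5,"ty":0,"tz":0,"roll":0},{"tx":-0.4,"ty":0,"tz":0,"roll":0},{"tx":-0.4,"ty":0,"tz":0,"roll":0},{"tx":0,"ty":0,"tz":0,"roll":0},{"tx":0,"ty":0,"tz":0,"roll":0}]}}

```text
t: 2.03
tcp_pos: [0.5591, 0.285, 0.2263]
orientation: [180.0, -0.0, 174.9]
force: [-0.2, -0.9, 0.2]
opening: -0.0001
gripper_force: 0.0
```

{"method": "drive_tool", "body": {"steps": [{"tx":-0.3,"ty":0,"tz":0,"roll":0},{"tx":-0.3,"ty":0,"tz":0,"roll":0},{"tx":0,"ty":0,"tz":0,"roll":0},{"tx":0,"ty":0,"tz":0,"roll":0}]}}

```text
t: 2.37
tcp_pos: [0.566, 0.284, 0.2264]
orientation: [180.0, 0.0, 174.9]
force: [-0.1, 0.1, -0.0]
opening: 0.0001
gripper_force: 0.0
```

{"method": "drive_tool", "body": {"steps": [{"tx":-0.3,"ty":0,"tz":0,"roll":0},{"tx":-0.3,"ty":0,"tz":0,"roll":0},{"tx":0,"ty":0,"tz":0,"roll":0},{"tx":0,"ty":0,"tz":0,"roll":0}]}}

```text
t: 2.7
tcp_pos: [0.5722, 0.2834, 0.2262]
orientation: [180.0, -0.0, 174.8]
force: [-0.1, 0.6, -0.2]
opening: -0.0002
gripper_force: 0.0
```

{"method": "drive_tool", "body": {"steps": [{"tx":-0.2,"ty":0,"tz":0,"roll":0},{"tx":-0.2,"ty":0,"tz":0,"roll":0},{"tx":0,"ty":0,"tz":0,"roll":0},{"tx":0,"ty":0,"tz":0,"roll":0}]}}

```text
t: 3.03
tcp_pos: [0.5761, 0.283, 0.2263]
orientation: [180.0, 0.0, 174.8]
force: [-0.1, 0.6, -0.0]
opening: 0.0
gripper_force: 0.0
```

{"method": "drive_tool", "body": {"steps": [{"tx":-0.2,"ty":0,"tz":0,"roll":0},{"tx":-0.2,"ty":0,"tz":0,"roll":0},{"tx":0,"ty":0,"tz":0,"roll":0},{"tx":0,"ty":0,"tz":0,"roll":0}]}}

```text
t: 3.37
tcp_pos: [0.5793, 0.2828, 0.2263]
orientation: [180.0, -0.1, 174.9]
force: [-2.9, 0.1, 1.0]
opening: 0.0001
gripper_force: 1.6
```

{"method": "drive_tool", "body": {"steps": [{"tx":1.5,"ty":0,"tz":0,"roll":0},{"tx":0,"ty":0,"tz":0,"roll":0},{"tx":-2,"ty":0,"tz":0,"roll":0},{"tx":2,"ty":0,"tz":0,"roll":0},{"tx":0,"ty":0,"tz":0,"roll":0},{"tx":0,"ty":0,"tz":0,"roll":0},{"tx":0,"ty":0,"tz":0,"roll":0},{"tx":0,"ty":0,"tz":0,"roll":0},{"tx":-2,"ty":0,"tz":0,"roll":0},{"tx":2,"ty":0,"tz":0,"roll":0},{"tx":0,"ty":0,"tz":0,"roll":0},{"tx":0,"ty":0,"tz":0,"roll":0},{"tx":0,"ty":0,"tz":0,"roll":0},{"tx":0,"ty":0,"tz":0,"roll":0},{"tx":-2,"ty":0,"tz":0,"roll":0},{"tx":2,"ty":0,"tz":0,"roll":0},{"tx":0,"ty":0,"tz":0,"roll":0},{"tx":0,"ty":0,"tz":0,"roll":0}]}}

```text
t: 4.87
tcp_pos: [0.5651, 0.2841, 0.2268]
orientation: [180.0, 0.1, 174.9]
force: [0.3, 0.4, 0.2]
opening: -0.0004
gripper_force: 0.0
```

```bash
cat > cmpv.py <<'E'
import sys
from h import *
a=shot('side');b=shot('top')
cv2.imwrite('pics/'+sys.argv[1],np.hstack([cv2.resize(a[150:330,140:380],(440,330)),cv2.resize(b[160:260,160:365],(676//2*2-330,330))]))
E
python3 cmpv.py v2.png
```

```text
(no output)
```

View pics/v2.png

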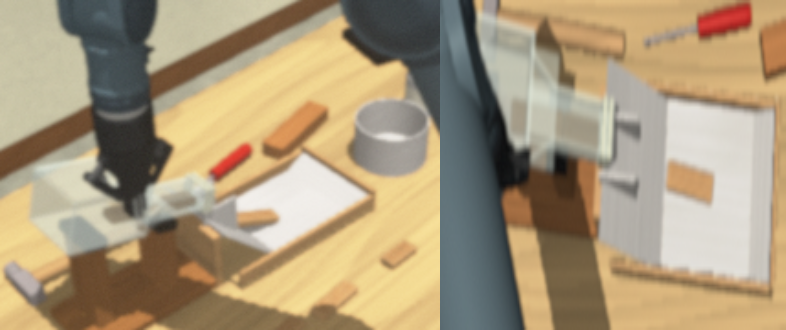

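One tenon already lies in the tray at the crop's (690,182), and others are still in the neck. The taps work, so I'll continue.

{"method": "drive_tool", "body": {"steps": [{"tx":-2,"ty":0,"tz":0,"roll":0},{"tx":2,"ty":0,"tz":0,"roll":0},{"tx":0,"ty":0,"tz":0,"roll":0},{"tx":0,"ty":0,"tz":0,"roll":0},{"tx":0,"ty":0,"tz":0,"roll":0},{"tx":0,"ty":0,"tz":0,"roll":0},{"tx":-2,"ty":0,"tz":0,"roll":0},{"tx":2,"ty":0,"tz":0,"roll":0},{"tx":0,"ty":0,"tz":0,"roll":0},{"tx":0,"ty":0,"tz":0,"roll":0},{"tx":0,"ty":0,"tz":0,"roll":0},{"tx":0,"ty":0,"tz":0,"roll":0},{"tx":-2,"ty":0,"tz":0,"roll":0},{"tx":2,"ty":0,"tz":0,"roll":0},{"tx":0,"ty":0,"tz":0,"roll":0},{"tx":0,"ty":0,"tz":0,"roll":0},{"tx":0,"ty":0,"tz":0,"roll":0},{"tx":0,"ty":0,"tz":0,"roll":0}]}}

```text
t: 6.47
tcp_pos: [0.5659, 0.2842, 0.2273]
orientation: [179.9, 0.1, 174.8]
force: [0.4, -0.3, 0.3]
opening: 0.0005
gripper_force: 0.0
```

```bash
cat > tray.py <<'E'
from h import *
im=shot('top','last.png'); h=cv2.cvtColor(im,cv2.COLOR_BGR2HSV)
m=(h[...,1]>85).astype(np.uint8)
poly=np.array([(258,186),(355,194),(352,242),(264,238)])
k=np.zeros_like(m);cv2.fillPoly(k,[poly],1);m&=k
for c in cv2.findContours(m,cv2.RETR_EXTERNAL,cv2.CHAIN_APPROX_NONE)[0]:
  if cv2.contourArea(c)>25:
    r=cv2.minAreaRect(c); B=np.array([onz('top',*p,.024)[:2] for p in cv2.boxPoints(r)])
    e=[B[1]-B[0],B[2]-B[1]]; L=max(e,key=np.linalg.norm); s=min(e,key=np.linalg.norm)
    print(r[0],'ctr',B.mean(0).round(3),'L',np.linalg.norm(L).round(3),'W',np.linalg.norm(s).round(3),'ang',np.degrees(np.arctan2(L[1],L[0])).round(1)%180,'area',cv2.contourArea(c))
E
python3 tray.py
```

```text
(317.9499816894531, 215.64999389648438) ctr [ 0.615 -0.047] L 0.142 W 0.034 ang 98.0 area 311.0
```

```bash
python3 cmpv.py v3.png
```

```text
(no output)
```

View pics/v3.png

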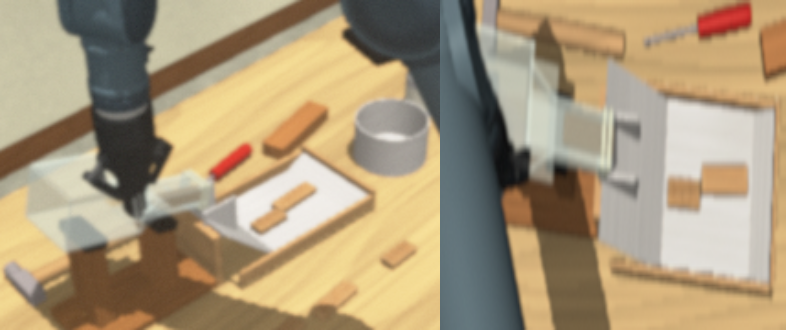

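Long (crop 724,178) and short (684,192) now lie end to end in the tray. The third is in the neck near the mouth at (585,130).

{"method": "drive_tool", "body": {"steps": [{"tx":-2,"ty":0,"tz":0,"roll":0},{"tx":2,"ty":0,"tz":0,"roll":0},{"tx":0,"ty":0,"tz":0,"roll":0},{"tx":0,"ty":0,"tz":0,"roll":0},{"tx":0,"ty":0,"tz":0,"roll":0},{"tx":0,"ty":0,"tz":0,"roll":0},{"tx":-2,"ty":0,"tz":0,"roll":0},{"tx":2,"ty":0,"tz":0,"roll":0},{"tx":0,"ty":0,"tz":0,"roll":0},{"tx":0,"ty":0,"tz":0,"roll":0},{"tx":0,"ty":0,"tz":0,"roll":0},{"tx":0,"ty":0,"tz":0,"roll":0},{"tx":0,"ty":0,"tz":0,"roll":0},{"tx":0,"ty":0,"tz":0,"roll":0}]}}

```text
t: 7.78
tcp_pos: [0.5655, 0.284, 0.2268]
orientation: [180.0, 0.1, 174.8]
force: [0.4, 0.7, 0.1]
opening: 0.0002
gripper_force: 0.0
```

```bash
python3 tray.py;  python3 -c "
from h import *
h=cv2.cvtColor(cv2.imread('pics/last.png'),cv2.COLOR_BGR2HSV); h0=cv2.cvtColor(cv2.imread('pics/top0.png'),cv2.COLOR_BGR2HSV)
print(h[190:206:3,228:258:4,1]); print(h0[190:206:3,228:258:4,1])"
```

```text
(316.11346435546875, 208.39059448242188) ctr [ 0.637 -0.041] L 0.148 W 0.081 ang 98.4 area 500.0
[[14 15 14 25 28 35 44 42]
 [14 14 17 24 23 22 21 24]
 [13 16 17 23 23 24 23 25]
 [15 16 17 23 24 24 24 29]
 [13 14 16 19 23 23 23 28]
 [14 14 18 22 20 20 19 27]]
[[14 14 17 37 54 68 87 94]
 [20 20 17 21 22 23 27 25]
 [29 47 45 44 40 35 28 26]
 [34 47 45 47 45 47 47 35]
 [30 43 47 47 48 47 45 32]
 [15 15 20 22 30 37 43 30]]
```

All three have come out; the blob's area matches three tenons and the neck is clear. I'll retract, then measure from a clear view.

{"method": "drive_tool", "body": {"steps": [{"tx":3,"ty":0,"tz":0,"roll":0.12},{"tx":3,"ty":0,"tz":0,"roll":0.12},{"tx":0,"ty":0,"tz":0,"roll":0.12},{"tx":0,"ty":0,"tz":0,"roll":0.12},{"tx":0,"ty":0,"tz":0,"roll":0.12},{"tx":0,"ty":0,"tz":0,"roll":0.12},{"tx":0,"ty":0,"tz":0,"roll":0.12},{"tx":0,"ty":0,"tz":0,"roll":0.12},{"tx":0,"ty":0,"tz":0,"roll":0.12},{"tx":0,"ty":0,"tz":0,"roll":0.12},{"tx":0,"ty":0,"tz":0,"roll":0.12},{"tx":0,"ty":0,"tz":0,"roll":0.12},{"tx":0,"ty":0,"tz":0,"roll":0.12}], "gripper": 0.45}}

```text
t: 8.92
tcp_pos: [0.5059, 0.293, 0.2265]
orientation: [180.0, -0.0, 85.1]
force: [-0.6, -0.7, 1.0]
opening: 0.0474
gripper_force: 0.0
```

```bash
cat >> h.py <<'E'
def go(x,y,z,yaw=None):
    "tool-axes cm to the target after first rolling to yaw (deg)"
    o=env.get_obs(); p=o['tcp_pos']; y0=o['orientation'][2]; yaw=y0 if yaw is None else yaw
    dy=(yaw-y0+180)%360-180; a=np.radians(y0+dy); d=np.array([x,y,z])-p
    print('from',p.round(4),'yaw',round(y0,1),'roll rad',round(-np.radians(dy),3),'tx %.2f ty %.2f tz %.2f'%tuple(100*np.array([d@[np.cos(a),np.sin(a),0],d@[np.sin(a),-np.cos(a),0],-d[2]])))
E
cat > bench.py <<'E'
from h import *
im=cv2.imread('pics/top0.png');s=cv2.cvtColor(im,cv2.COLOR_BGR2HSV)[...,1]
m=np.zeros_like(s);m[268:300,228:352]=s[268:300,228:352]>113
for c in cv2.findContours(m,cv2.RETR_EXTERNAL,cv2.CHAIN_APPROX_NONE)[0]:
  if cv2.contourArea(c)>60:
    B=np.array([onz('top',*p,.010)[:2] for p in cv2.boxPoints(cv2.minAreaRect(c))])
    e=[B[1]-B[0],B[2]-B[1]];L=max(e,key=np.linalg.norm)
    print(B.mean(0).round(4),np.linalg.norm(e,axis=1).round(3),'ang',np.degrees(np.arctan2(L[1],L[0])).round(1)%180)
E
python3 bench.py; python3 tray.py
python3 - <<'E'
from h import *
o=env.get_obs();print(o['opening'],o['joints'].round(1))
c=env.camera_info('wrist');print(c,ray('wrist',320,240)); go(.419,.16,.12,95)
E
```

```text
[ 0.407  -0.0941] [0.057 0.027] ang 89.6
[0.414  0.0518] [0.081 0.027] ang 89.6
[0.4194 0.1607] [0.085 0.028] ang 97.5
(316.11346435546875, 208.39059448242188) ctr [ 0.637 -0.041] L 0.148 W 0.081 ang 98.4 area 501.0
0.04629918222599437 [ 23.9  22.8   5.7  72.9   0.  118.9]
{'fx': 380.45765960505275, 'fy': 380.45765960505275, 'cx': 316.4432460390182, 'cy': 235.97009703259013, 'rvec': array([-2.8340823 ,  0.12584674,  0.01834964]), 'tvec': array([-0.47898178,  0.28457887,  0.4746307 ])} (array([0.5134988 , 0.36993958, 0.36762301]), array([-0.01751699, -0.3099964 , -0.95068133]))
from [0.506  0.293  0.2265] yaw 84.9 roll rad -0.176 tx -12.49 ty -9.82 tz 10.65
```

{"method": "drive_tool", "body": {"steps": [{"tx":0,"ty":0,"tz":0,"roll":-0.11},{"tx":0,"ty":0,"tz":0,"roll":-0.1},{"tx":-2,"ty":-1.7,"tz":1.8,"roll":0},{"tx":-2,"ty":-1.7,"tz":1.8,"roll":0},{"tx":-2,"ty":-1.7,"tz":1.8,"roll":0},{"tx":-2,"ty":-1.7,"tz":1.8,"roll":0},{"tx":-2,"ty":-1.7,"tz":1.8,"roll":0},{"tx":-2.1,"ty":-1.7,"tz":1.8,"roll":0},{"tx":0,"ty":0,"tz":0,"roll":0}]}}

```text
t: 9.72
tcp_pos: [0.4119, 0.1555, 0.1136]
orientation: [-179.2, 0.1, 97.5]
force: [-1.6, 0.4, -1.4]
opening: 0.047
gripper_force: 0.0
```

```bash
cat > wl.py <<'E'
import sys
from h import *
z=float(sys.argv[1]); ci=env.camera_info('wrist'); im=shot('wrist','w.png'); s=cv2.cvtColor(im,cv2.COLOR_BGR2HSV)
m=((s[...,1]>int(sys.argv[2]))&(s[...,0]<17)&(s[...,2]>90)).astype(np.uint8); m=cv2.morphologyEx(m,cv2.MORPH_OPEN,np.ones((5,5)))
for c in cv2.findContours(m,cv2.RETR_EXTERNAL,cv2.CHAIN_APPROX_NONE)[0]:
  if cv2.contourArea(c)>600:
    r=cv2.minAreaRect(c);B=np.array([onz('wrist',*p,z,ci)[:2] for p in cv2.boxPoints(r)])
    e=[B[1]-B[0],B[2]-B[1]];L=max(e,key=np.linalg.norm)
    print(np.round(r[0]),B.mean(0).round(4),np.linalg.norm(e,axis=1).round(3),'ang',np.degrees(np.arctan2(L[1],L[0])).round(1)%180)
E
python3 wl.py .014 113
python3 -c "from h import *;go(.419,.16,.004,97)"
```

```text
[305. 331.] [0.4126 0.0837] [0.027 0.041] ang 97.8
[330. 252.] [0.4223 0.1457] [0.027 0.042] ang 99.1
[595. 177.] [0.5815 0.2121] [0.05 0.15] ang 111.7
from [0.4155 0.1574 0.1157] yaw 97.5 roll rad 0.009 tx 0.21 ty 0.38 tz 11.17
```

View pics/w.png

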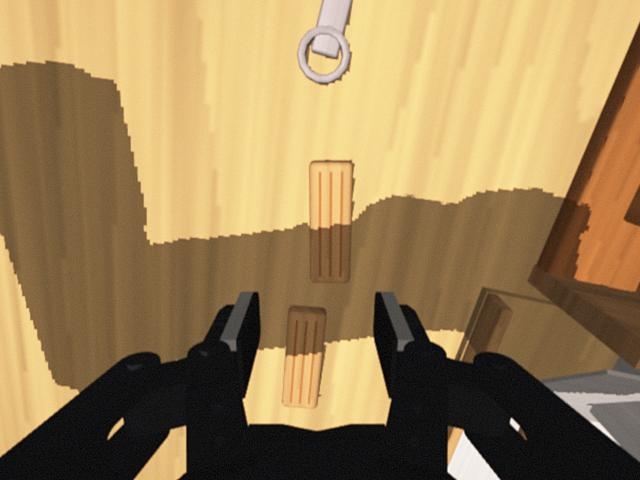

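The wrist view shows tenon A at (330,221), rows 160–283, and tenon B at (303,357).

```bash
python3 -c "
from h import *
print(onz('wrist',331,161,.014),onz('wrist',330,283,.014),onz('wrist',308,308,.014),onz('wrist',299,406,.014));a=onz('wrist',330.5,222,.014);go(a[0],a[1],.004,97)"
```

```text
[0.41818451 0.20834668 0.014     ] [0.42938613 0.12522428 0.014     ] [0.4166046  0.10389346 0.014     ] [0.42019559 0.01836018 0.014     ]
from [0.4155 0.1574 0.1157] yaw 97.5 roll rad 0.009 tx 1.04 ty 0.94 tz 11.17
```

{"method": "drive_tool", "body": {"steps": [{"tx":0.6,"ty":0.65,"tz":3,"roll":0},{"tx":0,"ty":0,"tz":3,"roll":0},{"tx":0,"ty":0,"tz":3,"roll":0},{"tx":0,"ty":0,"tz":1.6,"roll":0},{"tx":0,"ty":0,"tz":0.4,"roll":0},{"tx":0,"ty":0,"tz":0,"roll":0}]}}

```text
t: 10.27
tcp_pos: [0.4265, 0.167, 0.008]
orientation: [-180.0, -0.0, 97.6]
force: [-0.1, -0.7, 0.5]
opening: 0.0466
gripper_force: 0.0
```

{"method": "drive_tool", "body": {"steps": [{"tx":0,"ty":0,"tz":0,"roll":0},{"tx":0,"ty":0,"tz":0,"roll":0},{"tx":0,"ty":0,"tz":0,"roll":0},{"tx":0,"ty":0,"tz":0,"roll":0},{"tx":0,"ty":0,"tz":0,"roll":0}], "gripper": 1}}

```text
t: 10.68
tcp_pos: [0.4282, 0.1672, 0.0102]
orientation: [179.8, -0.1, 97.5]
force: [-1.0, 0.1, 7.0]
opening: 0.0252
gripper_force: 59.2
```

{"method": "drive_tool", "body": {"steps": [{"tx":0,"ty":0,"tz":-3,"roll":0},{"tx":0,"ty":0,"tz":-4,"roll":0},{"tx":0,"ty":0,"tz":-4,"roll":0},{"tx":0,"ty":0,"tz":-2,"roll":0},{"tx":0,"ty":0,"tz":0,"roll":0}]}}

```text
t: 11.1
tcp_pos: [0.4306, 0.1676, 0.1445]
orientation: [179.3, -0.1, 97.5]
force: [1.4, -1.1, -0.6]
opening: 0.0252
gripper_force: 59.2
```

```bash
cat > tin.py <<'E'
from h import *
im=shot('top','last.png');g=cv2.cvtColor(im,cv2.COLOR_BGR2HSV)
m=((g[...,1]<45)).astype(np.uint8)
for n,x0,y0,z,w in(('tin',370,185,.08,70),('lid',380,250,.012,72)):
  s=m[y0:y0+w,x0:x0+w]
  c=max(cv2.findContours(s,cv2.RETR_EXTERNAL,cv2.CHAIN_APPROX_NONE)[0],key=cv2.contourArea)+np.array([x0,y0])
  e=cv2.fitEllipse(c);print(n,np.round(e[0],1),np.round(e[1],1),onz('top',*e[0],z).round(4))
E
python3 tin.py; python3 -c "from h import *;go(.592,-.2965,.13)"
```

```text
tin [403.3 220.2] [44.4 47.6] [ 0.5859 -0.2944  0.08  ]
lid [415.6 285.5] [44.  45.6] [ 0.4024 -0.3353  0.012 ]
from [0.4292 0.1673 0.1419] yaw 97.5 roll rad -0.0 tx -48.11 ty 10.08 tz 1.19
```

{"method": "drive_tool", "body": {"steps": [{"tx":-3.45,"ty":0.83,"tz":0,"roll":0},{"tx":-3.45,"ty":0.83,"tz":0,"roll":0},{"tx":-3.45,"ty":0.83,"tz":0,"roll":0},{"tx":-3.45,"ty":0.83,"tz":0,"roll":0},{"tx":-3.45,"ty":0.83,"tz":0,"roll":0},{"tx":-3.45,"ty":0.83,"tz":0,"roll":0},{"tx":-3.45,"ty":0.83,"tz":0,"roll":0},{"tx":-3.45,"ty":0.83,"tz":0,"roll":0},{"tx":-3.45,"ty":0.83,"tz":0,"roll":0},{"tx":-3.45,"ty":0.83,"tz":0,"roll":0},{"tx":-3.45,"ty":0.83,"tz":0,"roll":0},{"tx":-3.45,"ty":0.83,"tz":0,"roll":0},{"tx":-3.45,"ty":0.83,"tz":0,"roll":0},{"tx":-3.45,"ty":0.83,"tz":0,"roll":0},{"tx":0,"ty":0,"tz":0,"roll":0},{"tx":0,"ty":0,"tz":0,"roll":0}]}}

```text
t: 12.48
tcp_pos: [0.6039, -0.2987, 0.136]
orientation: [-179.9, -0.1, 97.4]
force: [0.1, 0.8, -0.4]
opening: 0.0261
gripper_force: 42.6
```

```bash
python3 - <<'E'
from h import *
im=shot('wrist','w2.png');go(.608,-.2965,.035)
o=env.get_obs();print(o['opening'],o['gripper_force'])
print(px('wrist',[[.592,-.2965,.08],[.592,-.2305,.08],[.592,-.3625,.08],[.658,-.2965,.08],[.526,-.2965,.08]]).round())
E
```

```text
from [ 0.6036 -0.2971  0.1364] yaw 97.5 roll rad -0.0 tx -0.00 ty 0.45 tz 10.14
0.025806553702703596 42.65644669532776
[[294. 258.]
 [309. 136.]
 [282. 359.]
 [411. 273.]
 [175. 244.]]
```

View pics/w2.png

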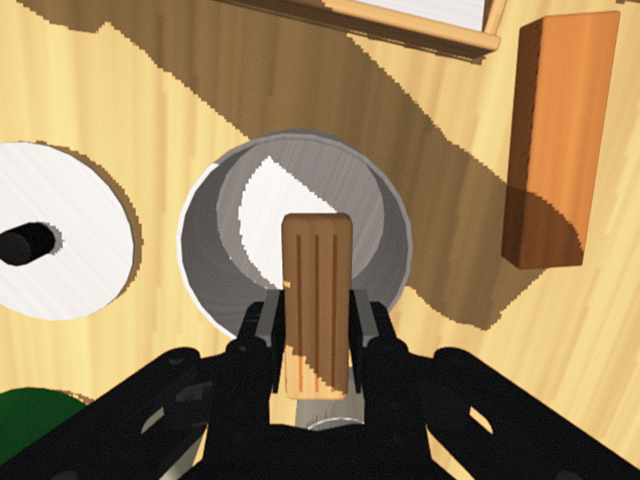

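Rim seen at columns 177–411 and row 130 at the top, against a prediction of 175–411 and 136, so the tin is where measured. The held tenon spans rows 213–400. I'll check its reach along the fingers before lowering.

```bash
python3 -c "
from h import *
print(onz('wrist',317,214,.150),onz('wrist',315,399,.150),env.get_obs()['tcp_pos'])"
```

```text
[ 0.59885636 -0.25245181  0.15      ] [ 0.60810762 -0.32924145  0.15      ] [ 0.60355084 -0.29707814  0.13640088]
```

{"method": "drive_tool", "body": {"steps": [{"tx":0,"ty":0.2,"tz":3,"roll":0},{"tx":0,"ty":0,"tz":3,"roll":0},{"tx":0,"ty":0,"tz":3,"roll":0},{"tx":0,"ty":0,"tz":1.8,"roll":0},{"tx":0,"ty":0,"tz":0,"roll":0}]}}

```text
t: 12.95
tcp_pos: [0.6019, -0.2925, 0.0248]
orientation: [-179.5, -0.4, 97.6]
force: [-1.8, -0.0, -0.3]
opening: 0.0255
gripper_force: 59.9
```

{"method": "drive_tool", "body": {"steps": [{"tx":0,"ty":0,"tz":0,"roll":0},{"tx":0,"ty":0,"tz":0,"roll":0},{"tx":0,"ty":0,"tz":0,"roll":0},{"tx":0,"ty":0,"tz":-2,"roll":0},{"tx":0,"ty":0,"tz":-3.5,"roll":0},{"tx":0,"ty":0,"tz":-3.5,"roll":0},{"tx":0,"ty":0,"tz":-2,"roll":0},{"tx":0,"ty":0,"tz":0,"roll":0}], "gripper": 0.45}}

```text
t: 13.62
tcp_pos: [0.6109, -0.2993, 0.1493]
orientation: [179.3, 0.5, 97.5]
force: [0.1, -0.3, 1.3]
opening: 0.0473
gripper_force: 0.0
```

```bash
python3 - <<'E'
from h import *
shot('wrist','w3.png'); print(env.get_obs()['opening']); go(.4165,.058,.09,89.6)
E
```

```text
0.04702421452309727
from [ 0.6098 -0.2987  0.1462] yaw 97.5 roll rad 0.138 tx 35.53 ty -19.57 tz 5.62
```

View pics/w3.png

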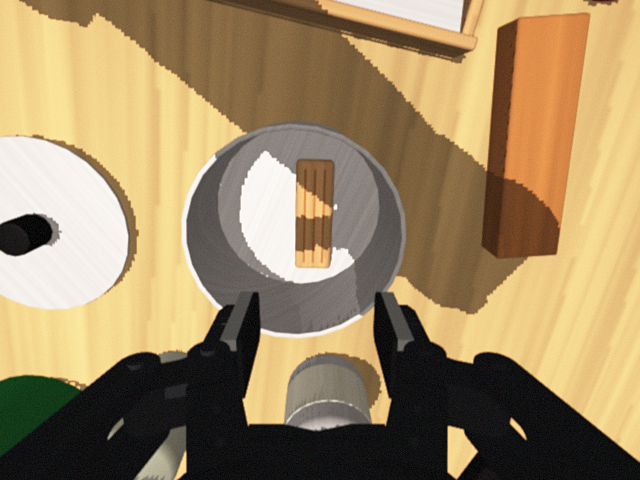

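The first tenon lies flat in the tin at (315,213). Next is tenon B.

{"method": "drive_tool", "body": {"steps": [{"tx":0,"ty":0,"tz":0,"roll":0.07},{"tx":0,"ty":0,"tz":0,"roll":0.07},{"tx":3.2,"ty":-1.78,"tz":0.3,"roll":0},{"tx":3.2,"ty":-1.78,"tz":0.3,"roll":0},{"tx":3.2,"ty":-1.78,"tz":0.3,"roll":0},{"tx":3.2,"ty":-1.78,"tz":0.3,"roll":0},{"tx":3.2,"ty":-1.78,"tz":0.3,"roll":0},{"tx":3.2,"ty":-1.78,"tz":0.5,"roll":0},{"tx":3.2,"ty":-1.78,"tz":0.5,"roll":0},{"tx":3.2,"ty":-1.78,"tz":0.5,"roll":0},{"tx":3.2,"ty":-1.78,"tz":0.5,"roll":0},{"tx":3.2,"ty":-1.78,"tz":0.5,"roll":0},{"tx":3.5,"ty":-1.78,"tz":1.5,"roll":0},{"tx":0,"ty":0,"tz":0,"roll":0},{"tx":0,"ty":0,"tz":0,"roll":0}]}}

```text
t: 14.92
tcp_pos: [0.4114, 0.0611, 0.0844]
orientation: [-179.8, -0.0, 89.7]
force: [-0.1, -0.0, 0.4]
opening: 0.0473
gripper_force: 0.0
```

```bash
python3 wl.py .014 113;python3 -c "
from h import *
go(.4165,.058,.008,89.6);print(px('wrist',[[.4165,.10,.014],[.4165,.058,.014]]))"
```

```text
[630. 358.] [ 0.6144 -0.0125] [0.012 0.06 ] ang 104.0
[605. 343.] [ 0.5959 -0.0017] [0.06  0.024] ang 77.5
[319. 255.] [0.4139 0.0577] [0.027 0.084] ang 93.3
[543. 247.] [0.5456 0.0574] [0.143 0.021] ang 91.7
[628.  64.] [0.571  0.1619] [0.053 0.022] ang 85.0
from [0.4134 0.0601 0.0852] yaw 89.6 roll rad 0.0 tx -0.21 ty 0.32 tz 7.72
[[320.07594932 185.80981178]
 [320.37073406 255.94078316]]
```

{"method": "drive_tool", "body": {"steps": [{"tx":-0.2,"ty":0.1,"tz":2.5,"roll":-0.06},{"tx":0,"ty":0,"tz":3,"roll":0},{"tx":0,"ty":0,"tz":1.8,"roll":0},{"tx":0,"ty":0,"tz":0.3,"roll":0},{"tx":0,"ty":0,"tz":0,"roll":0}]}}

```text
t: 15.38
tcp_pos: [0.4147, 0.0566, 0.0088]
orientation: [-179.9, -0.0, 92.8]
force: [0.0, 0.1, -0.2]
opening: 0.0469
gripper_force: 0.0
```

{"method": "drive_tool", "body": {"steps": [{"tx":0,"ty":0,"tz":0,"roll":0},{"tx":0,"ty":0,"tz":0,"roll":0},{"tx":0,"ty":0,"tz":0,"roll":0},{"tx":0,"ty":0,"tz":0,"roll":0},{"tx":0,"ty":0,"tz":-3,"roll":0},{"tx":0,"ty":0,"tz":-4,"roll":0},{"tx":0,"ty":0,"tz":-4,"roll":0},{"tx":0,"ty":0,"tz":-2,"roll":0},{"tx":0,"ty":0,"tz":0,"roll":0}], "gripper": 1}}

```text
t: 16.13
tcp_pos: [0.4195, 0.0576, 0.1452]
orientation: [179.3, 0.0, 92.9]
force: [0.6, 0.3, 0.3]
opening: 0.0248
gripper_force: 59.0
```

```bash
python3 -c "from h import *;go(.577,-.295,.14);print(env.get_obs()['opening'])"; python3 tin.py
```

```text
from [0.4195 0.0576 0.1452] yaw 92.9 roll rad -0.0 tx -36.01 ty 13.93 tz 0.52
0.024846315074840496
tin [402.3 218.1] [44.2 47.7] [ 0.5923 -0.2916  0.08  ]
lid [415.6 285.5] [44.  45.7] [ 0.4023 -0.3353  0.012 ]
```

{"method": "drive_tool", "body": {"steps": [{"tx":-3.25,"ty":1.3,"tz":0,"roll":0},{"tx":-3.25,"ty":1.3,"tz":0,"roll":0},{"tx":-3.25,"ty":1.3,"tz":0,"roll":0},{"tx":-3.25,"ty":1.3,"tz":0,"roll":0},{"tx":-3.25,"ty":1.3,"tz":0,"roll":0},{"tx":-3.25,"ty":1.3,"tz":0,"roll":0},{"tx":-3.25,"ty":1.3,"tz":0,"roll":0},{"tx":-3.25,"ty":1.3,"tz":0,"roll":0},{"tx":-3.25,"ty":1.3,"tz":0,"roll":0},{"tx":-3.25,"ty":1.3,"tz":0,"roll":0},{"tx":-3.25,"ty":1.3,"tz":0,"roll":0},{"tx":0,"ty":0,"tz":0,"roll":0},{"tx":0,"ty":0,"tz":0,"roll":0},{"tx":0,"ty":0,"tz":0,"roll":0}]}}

```text
t: 17.35
tcp_pos: [0.5749, -0.2914, 0.1377]
orientation: [-179.9, -0.1, 92.9]
force: [-0.6, 0.5, -0.3]
opening: 0.025
gripper_force: 59.0
```

```bash
cat > rim.py <<'E'
from h import *
# rim left/right/top pixel columns in the wrist view: bench (saturated) -> tin (grey), outer edge at z=.08
ci=env.camera_info('wrist'); im=shot('wrist','r.png'); s=cv2.cvtColor(im,cv2.COLOR_BGR2HSV)[...,1]
m=(s<70).astype(np.uint8); m=cv2.morphologyEx(m,cv2.MORPH_OPEN,np.ones((3,3)))
pc=px('wrist',[.598,-.291,.08],ci)[0]; P=[]
for th in np.radians(np.arange(150,391,4)):
  d=np.array([np.cos(th),np.sin(th)])
  for r in range(170,60,-1):
    q=pc+d*r; u,v=q.astype(int)
    if not(0<=u<640 and 0<=v<480): continue
    if v>280: break
    if all(m[tuple((q-d*k).astype(int)[::-1])] for k in range(3)):
      P.append(onz('wrist',*q,.08,ci)[:2]); break
P=np.array(P)
from scipy.optimize import least_squares
f=least_squares(lambda c:np.hypot(*(P-c).T)-.066,[.598,-.291],loss='soft_l1',f_scale=.002)
print(len(P),'tin ctr',f.x.round(4),'resid',np.median(abs(f.fun)).round(4))
E
python3 rim.py; python3 -c "from h import *;go(.581,-.292,.03);print(env.get_obs()['opening'])"
```

```text
49 tin ctr [ 0.598  -0.2929] resid 0.0015
from [ 0.5749 -0.2908  0.1382] yaw 93.0 roll rad -0.0 tx -0.15 ty 0.60 tz 10.82
0.02520896312773039
```

{"method": "drive_tool", "body": {"steps": [{"tx":0,"ty":0.7,"tz":3,"roll":0},{"tx":0,"ty":0,"tz":3,"roll":0},{"tx":0,"ty":0,"tz":3,"roll":0},{"tx":0,"ty":0,"tz":1.5,"roll":0},{"tx":0,"ty":0,"tz":0,"roll":0}]}}

```text
t: 17.82
tcp_pos: [0.5807, -0.2889, 0.0311]
orientation: [-179.8, -0.2, 93.0]
force: [-0.2, 0.3, 0.6]
opening: 0.0244
gripper_force: 63.0
```

{"method": "drive_tool", "body": {"steps": [{"tx":0,"ty":0,"tz":0,"roll":0},{"tx":0,"ty":0,"tz":0,"roll":0},{"tx":0,"ty":0,"tz":0,"roll":0},{"tx":0,"ty":0,"tz":-2,"roll":0},{"tx":0,"ty":0,"tz":-3.5,"roll":0},{"tx":0,"ty":0,"tz":-3.5,"roll":0},{"tx":0,"ty":0,"tz":-3,"roll":0},{"tx":0,"ty":0,"tz":0,"roll":0}], "gripper": 0.56}}

```text
t: 18.48
tcp_pos: [0.5869, -0.2942, 0.1638]
orientation: [179.3, 0.5, 92.9]
force: [1.0, -1.4, 0.1]
opening: 0.0379
gripper_force: 0.0
```

```bash
python3 rim.py; python3 tray.py; python3 -c "from h import *;go(.62,-.08,.18)"
```

```text
51 tin ctr [ 0.5961 -0.2935] resid 0.001
(316.11346435546875, 208.39059448242188) ctr [ 0.637 -0.041] L 0.148 W 0.081 ang 98.4 area 503.0
from [ 0.5846 -0.2929  0.1578] yaw 92.9 roll rad -0.0 tx 21.08 ty 4.62 tz -2.22
```

{"method": "drive_tool", "body": {"steps": [{"tx":3,"ty":0.7,"tz":-0.8,"roll":0},{"tx":3,"ty":0.7,"tz":-0.8,"roll":0},{"tx":3,"ty":0.7,"tz":-0.8,"roll":0},{"tx":3,"ty":0.7,"tz":-0.8,"roll":0},{"tx":3,"ty":0.7,"tz":-0.8,"roll":0},{"tx":0,"ty":0,"tz":0,"roll":0},{"tx":0,"ty":0,"tz":0,"roll":0},{"tx":0,"ty":0,"tz":0,"roll":0}]}}

```text
t: 19.25
tcp_pos: [0.6096, -0.1402, 0.1934]
orientation: [-179.9, -0.0, 92.9]
force: [0.2, 0.3, -0.5]
opening: 0.0376
gripper_force: 0.0
```

```bash
python3 wl.py .024 75
```

```text
[469. 292.] [ 0.7512 -0.2096] [0.047 0.133] ang 101.0
[385. 226.] [ 0.6687 -0.1495] [0.057 0.057] ang 87.2
[333. 143.] [ 0.6203 -0.084 ] [0.065 0.027] ang 89.4
[ 73. 134.] [ 0.4152 -0.0873] [0.027 0.054] ang 89.0
[522. 131.] [ 0.769  -0.0674] [0.08  0.025] ang 98.7
[208. 119.] [ 0.5216 -0.0722] [0.103 0.008] ang 84.9
```

View pics/w.png

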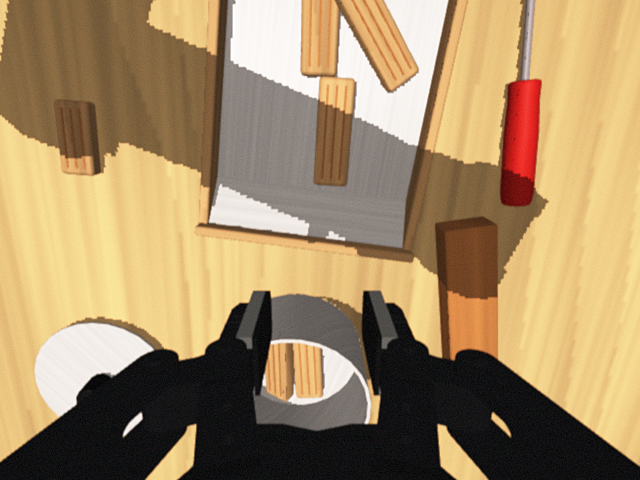

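Two tenons lie side by side in the tin. In the tray, the front long one is at (335,131), the short behind it at (320,35), and the other long is slanted at (378,40).

```bash
python3 -c "
from h import *
a=onz('wrist',338,79,.024);b=onz('wrist',331,185,.024);print(a,b,np.linalg.norm(a-b),np.degrees(np.arctan2(*(a-b)[1::-1])))
c=(a+b)/2;go(c[0],c[1],.018,95)"
```

```text
[ 0.62121696 -0.0359966   0.024     ] [ 0.62090382 -0.11686139  0.024     ] 0.08086539561873568 89.77812449895728
from [ 0.6095 -0.1408  0.1934] yaw 92.9 roll rad -0.037 tx 6.32 ty 1.71 tz 17.54
```

{"method": "drive_tool", "body": {"steps": [{"tx":3.2,"ty":0.6,"tz":2,"roll":0.05},{"tx":3.2,"ty":0.6,"tz":3,"roll":0},{"tx":0,"ty":0,"tz":3.5,"roll":0},{"tx":0,"ty":0,"tz":3.5,"roll":0},{"tx":0,"ty":0,"tz":3.5,"roll":0},{"tx":0,"ty":0,"tz":1.5,"roll":0},{"tx":0,"ty":0,"tz":0.4,"roll":0},{"tx":0,"ty":0,"tz":0,"roll":0}], "gripper": 0.45}}

```text
t: 19.97
tcp_pos: [0.6183, -0.0787, 0.0201]
orientation: [-179.8, -0.1, 90.0]
force: [0.8, 0.4, 0.9]
opening: 0.047
gripper_force: 0.0
```

{"method": "drive_tool", "body": {"steps": [{"tx":0,"ty":0,"tz":0,"roll":0},{"tx":0,"ty":0,"tz":0,"roll":0},{"tx":0,"ty":0,"tz":0,"roll":0},{"tx":0,"ty":0,"tz":0,"roll":0},{"tx":0,"ty":0,"tz":-3,"roll":0},{"tx":0,"ty":0,"tz":-4,"roll":0},{"tx":0,"ty":0,"tz":-4,"roll":0},{"tx":0,"ty":0,"tz":-2,"roll":0},{"tx":0,"ty":0,"tz":0,"roll":0}], "gripper": 1}}

```text
t: 20.72
tcp_pos: [0.6246, -0.0788, 0.1597]
orientation: [179.3, 0.2, 90.1]
force: [0.5, -0.5, 0.1]
opening: 0.0001
gripper_force: 0.0
```

```bash
python3 -c "from h import *;go(.607,-.293,.15);print(env.get_obs()['opening'])"; python3 tin.py;cp pics/w.png pics/wold.png; python3 wl.py .024 75
```

```text
from [ 0.6246 -0.0788  0.1597] yaw 90.1 roll rad -0.0 tx -21.42 ty -1.79 tz 0.97
8.131903425410679e-05
tin [402.3 218.6] [44.1 47.7] [ 0.5907 -0.2914  0.08  ]
lid [415.6 285.5] [44.  45.7] [ 0.4023 -0.3354  0.012 ]
[459. 342.] [ 0.7441 -0.182 ] [0.051 0.095] ang 101.3
[ 38. 233.] [ 0.4172 -0.0861] [0.028 0.061] ang 88.9
[326. 211.] [ 0.6319 -0.0698] [0.026 0.076] ang 91.3
[412. 228.] [ 0.6962 -0.0845] [0.112 0.012] ang 82.0
[363. 157.] [ 0.6579 -0.029 ] [0.021 0.038] ang 163.0
[289. 138.] [ 0.606  -0.0163] [0.027 0.032] ang 91.9
[174. 156.] [ 0.5245 -0.0305] [0.008 0.088] ang 85.8
[425. 101.] [0.6985 0.0069] [0.07  0.007] ang 84.6
```

The grip slipped off: the tips overlapped the tenon by only 4 mm. It still lies at wrist pixel (326,211). I'll retry 4 mm deeper.

{"method": "drive_tool", "body": {"steps": [{"tx":0.9,"ty":0.6,"tz":3,"roll":0},{"tx":0,"ty":0,"tz":3.5,"roll":0},{"tx":0,"ty":0,"tz":3.5,"roll":0},{"tx":0,"ty":0,"tz":2.5,"roll":0},{"tx":0,"ty":0,"tz":0.8,"roll":0},{"tx":0,"ty":0,"tz":0,"roll":0}], "gripper": 0.45}}

```text
t: 21.32
tcp_pos: [0.6222, -0.068, 0.015]
orientation: [-179.5, -0.1, 90.1]
force: [-0.6, 1.0, 0.7]
opening: 0.0465
gripper_force: 0.0
```

```bash
python3 -c "from h import *;o=env.get_obs();print(o['tcp_pos'],o['force'],o['opening']); im=shot('wrist','g.png')"
```

```text
[ 0.62221249 -0.06800595  0.01495707] [-0.62734794  1.03659153  0.68745086] 0.04651734067120438
```

View pics/g.png

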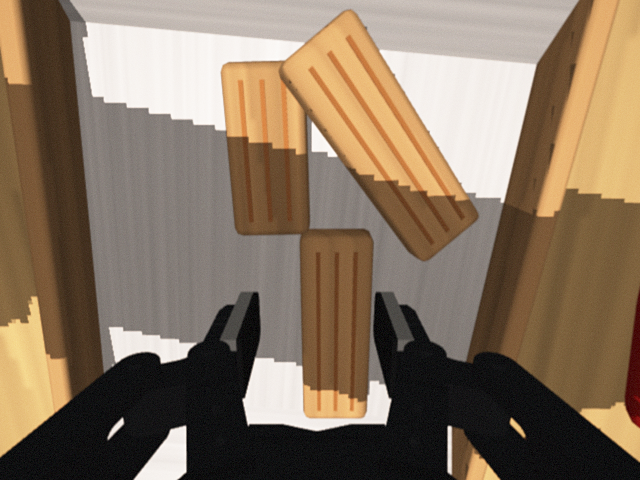

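The tenon is centred at (335,325) between the fingers, inner edges 258 and 375, so it sits slightly to the right. I'll shift 5 mm and close.

{"method": "drive_tool", "body": {"steps": [{"tx":-0.3,"ty":0.5,"tz":0,"roll":0},{"tx":0,"ty":0,"tz":0,"roll":0}]}}

```text
t: 21.53
tcp_pos: [0.6341, -0.0729, 0.0215]
orientation: [179.7, 0.1, 90.0]
force: [0.5, -0.2, 0.3]
opening: 0.0469
gripper_force: 0.0
```

{"method": "drive_tool", "body": {"steps": [{"tx":0,"ty":0,"tz":0,"roll":0},{"tx":0,"ty":0,"tz":0,"roll":0},{"tx":0,"ty":0,"tz":0,"roll":0},{"tx":0,"ty":0,"tz":0,"roll":0},{"tx":0,"ty":0,"tz":0,"roll":0}], "gripper": 1}}

```text
t: 21.95
tcp_pos: [0.6331, -0.0724, 0.0215]
orientation: [179.8, 0.1, 90.1]
force: [0.5, 0.3, 5.1]
opening: 0.0249
gripper_force: 58.6
```

{"method": "drive_tool", "body": {"steps": [{"tx":0,"ty":0,"tz":-3,"roll":0},{"tx":0,"ty":0,"tz":-4,"roll":0},{"tx":0,"ty":0,"tz":-4,"roll":0},{"tx":0,"ty":0,"tz":-2.5,"roll":0},{"tx":0,"ty":0,"tz":0,"roll":0}]}}

```text
t: 22.37
tcp_pos: [0.6356, -0.0728, 0.1625]
orientation: [179.3, 0.2, 90.1]
force: [1.2, -0.6, 0.2]
opening: 0.0245
gripper_force: 59.0
```

```bash
python3 -c "from h import *;go(.611,-.293,.15);print(env.get_obs()['opening'])"
```

```text
from [ 0.6356 -0.0728  0.1625] yaw 90.1 roll rad -0.0 tx -22.02 ty -2.49 tz 1.25
0.02452277252151727
```

{"method": "drive_tool", "body": {"steps": [{"tx":-3.15,"ty":-0.37,"tz":0,"roll":0},{"tx":-3.15,"ty":-0.37,"tz":0,"roll":0},{"tx":-3.15,"ty":-0.37,"tz":0,"roll":0},{"tx":-3.15,"ty":-0.37,"tz":0,"roll":0},{"tx":-3.15,"ty":-0.37,"tz":0,"roll":0},{"tx":-3.15,"ty":-0.37,"tz":0,"roll":0},{"tx":-3.1,"ty":-0.37,"tz":0,"roll":0},{"tx":0,"ty":0,"tz":0,"roll":0},{"tx":0,"ty":0,"tz":0,"roll":0},{"tx":0,"ty":0,"tz":0,"roll":0}]}}

```text
t: 23.2
tcp_pos: [0.6053, -0.2915, 0.1538]
orientation: [-180.0, -0.1, 90.0]
force: [0.6, -1.3, 0.4]
opening: 0.0246
gripper_force: 59.0
```

```bash
python3 rim.py;python3 -c "from h import *;go(.608,-.293,.04);o=env.get_obs();print(o['opening'],o['gripper_force'])"
```

```text
51 tin ctr [ 0.5966 -0.2933] resid 0.0015
from [ 0.6055 -0.2909  0.1539] yaw 90.1 roll rad -0.0 tx -0.21 ty 0.25 tz 11.39
0.0242666814406164 58.973060846328735
```

View pics/r.png

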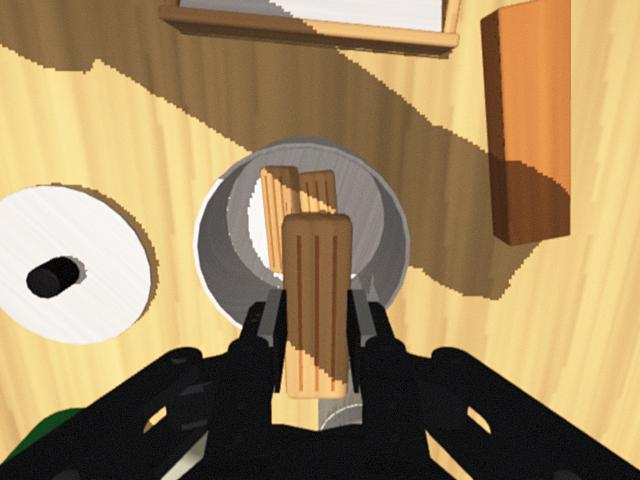

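The tenon is held centred over the tin. Lowering and releasing.

{"method": "drive_tool", "body": {"steps": [{"tx":0,"ty":0.2,"tz":3,"roll":0},{"tx":0,"ty":0,"tz":3,"roll":0},{"tx":0,"ty":0,"tz":3,"roll":0},{"tx":0,"ty":0,"tz":2,"roll":0},{"tx":0,"ty":0,"tz":0,"roll":0}]}}

```text
t: 23.67
tcp_pos: [0.6042, -0.2879, 0.0387]
orientation: [-179.5, -0.3, 90.2]
force: [-0.4, 1.0, -0.3]
opening: 0.025
gripper_force: 59.0
```

{"method": "drive_tool", "body": {"steps": [{"tx":0,"ty":0,"tz":0,"roll":0},{"tx":0,"ty":0,"tz":0,"roll":0},{"tx":0,"ty":0,"tz":0,"roll":0},{"tx":0,"ty":0,"tz":-2,"roll":0},{"tx":0,"ty":0,"tz":-3.5,"roll":0},{"tx":0,"ty":0,"tz":-3.5,"roll":0},{"tx":0,"ty":0,"tz":-3,"roll":0},{"tx":3.5,"ty":0.2,"tz":-1,"roll":0},{"tx":3.5,"ty":0.2,"tz":-1,"roll":0},{"tx":3.5,"ty":0.2,"tz":-1,"roll":0},{"tx":3.5,"ty":0.2,"tz":-1,"roll":0},{"tx":3.5,"ty":0.2,"tz":0,"roll":0},{"tx":1.5,"ty":0.2,"tz":0,"roll":0},{"tx":0,"ty":0,"tz":0,"roll":0},{"tx":0,"ty":0,"tz":0,"roll":0},{"tx":0,"ty":0,"tz":0,"roll":0}], "gripper": 0.56}}

```text
t: 25.0
tcp_pos: [0.6197, -0.103, 0.2049]
orientation: [179.9, 0.1, 90.0]
force: [0.7, 0.0, 0.1]
opening: 0.0374
gripper_force: 0.0
```

```bash
python3 tin.py; python3 wl.py .024 75; python3 -c "
from h import *
im=cv2.imread('pics/w.png'); cv2.imwrite('pics/w4.png',im[0:400,120:560])"
```

```text
tin [402.3 218.7] [44.1 47.6] [ 0.5906 -0.2914  0.08  ]
lid [415.6 285.5] [44.1 45.7] [ 0.4024 -0.3354  0.012 ]
[453. 307.] [ 0.7496 -0.2   ] [0.048 0.111] ang 101.2
[ 77. 190.] [ 0.4159 -0.087 ] [0.027 0.059] ang 89.8
[404. 203.] [ 0.6958 -0.0996] [0.099 0.009] ang 85.0
[493. 139.] [ 0.7659 -0.0442] [0.024 0.036] ang 100.4
[198. 142.] [ 0.5229 -0.0492] [0.008 0.099] ang 84.8
```

View pics/w4.png

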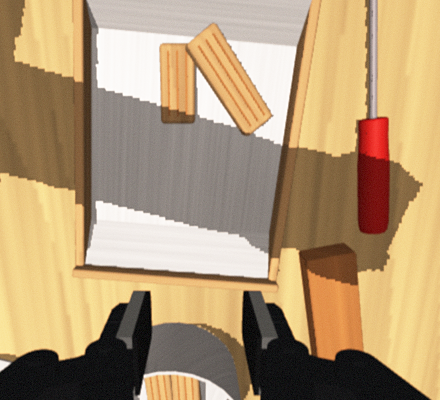

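The remaining long is slanted, with crop corners (187,43), (212,24), (272,118) and (249,135). It touches the short at (178,83), so I'll grip it nearer its free end.

```bash
python3 -c "
from h import *
C=np.array([onz('wrist',u+120,v,.024) for u,v in((188,43),(211,24),(271,118),(249,135))])[:,:2]
e=(C[2]+C[3]-C[0]-C[1])/2;print(np.linalg.norm(e),np.linalg.norm(C[0]-C[1]),C.mean(0));u=e/np.linalg.norm(e);a=np.degrees(np.arctan2(-u[1],-u[0]));print('ang',a)
p=C.mean(0)+u*.02;print(p);go(p[0],p[1],.0155,a)"
```

```text
0.08383517471068377 0.021695496468411856 [ 6.47361402e-01 -4.91610408e-04]
ang 125.96166895177043
[ 0.65910628 -0.01667981]
from [ 0.6194 -0.1035  0.2043] yaw 89.9 roll rad -0.629 tx 4.69 ty 8.31 tz 18.88
```

{"method": "drive_tool", "body": {"steps": [{"tx":0,"ty":0,"tz":0,"roll":-0.105},{"tx":0,"ty":0,"tz":0,"roll":-0.105},{"tx":0,"ty":0,"tz":0,"roll":-0.105},{"tx":0,"ty":0,"tz":0,"roll":-0.105},{"tx":0,"ty":0,"tz":0,"roll":-0.105},{"tx":0,"ty":0,"tz":0,"roll":-0.105},{"tx":1.6,"ty":2.8,"tz":2,"roll":0},{"tx":1.6,"ty":2.8,"tz":2,"roll":0},{"tx":1.5,"ty":2.7,"tz":2,"roll":0},{"tx":0,"ty":0,"tz":3,"roll":0},{"tx":0,"ty":0,"tz":3,"roll":0},{"tx":0,"ty":0,"tz":2,"roll":0},{"tx":0,"ty":0,"tz":0,"roll":0},{"tx":0,"ty":0,"tz":0,"roll":0}], "gripper": 0.48}}

```text
t: 26.27
tcp_pos: [0.6573, -0.016, 0.0629]
orientation: [-179.8, -0.1, 126.1]
force: [0.2, 0.0, 1.2]
opening: 0.0448
gripper_force: 0.0
```

```bash
python3 -c "from h import *;go(.6591,-.0167,.0155,126)
im=shot('wrist','w5.png')
s=cv2.cvtColor(im,cv2.COLOR_BGR2HSV);print(s[200:340:20,250:420:14,1])"; python3 wl.py .024 60
```

```text
from [ 0.6573 -0.016   0.0629] yaw 126.1 roll rad 0.001 tx -0.16 ty 0.10 tz 4.74
[[133 139  20 139 141 140 162  18  21  23  22  19  19]
 [137  19  23 129 133 144 166  25  23  21  21  21  18]
 [ 22  19  27 139 143 145 152  24  27  25  25  26  27]
 [ 27  27  19 127 154 153 154  26  31  16  24  20 141]
 [ 27  20  23 141 157 150 148  24  21  21  19 141 147]
 [ 13  26  23 136 171 167 143  21  24  23  19 139 141]
 [ 70  19  28  26  23  27  18  21 130  16  30  78 135]]
[311. 375.] [ 0.6945 -0.0706] [0.092 0.017] ang 82.2
[418. 282.] [0.706  0.0108] [0.033 0.011] ang 81.0
[292. 217.] [ 0.6347 -0.001 ] [0.078 0.081] ang 3.8
[95. 81.] [ 0.5259 -0.0024] [0.094 0.008] ang 84.7
```

View pics/w5.png

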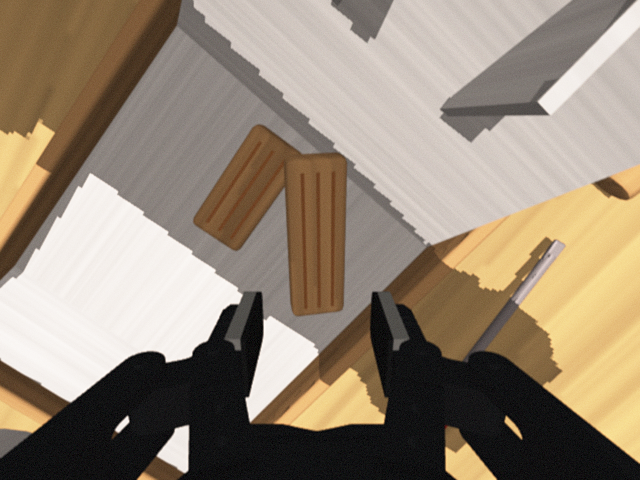

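The long is well centred between the fingers (columns 287–346, fingers 262–372) and the short is clear to the left. Descending.

{"method": "drive_tool", "body": {"steps": [{"tx":0,"ty":0,"tz":1.5,"roll":0},{"tx":0,"ty":0,"tz":1.5,"roll":0},{"tx":0,"ty":0,"tz":1,"roll":0},{"tx":0,"ty":0,"tz":0.5,"roll":0},{"tx":0,"ty":0,"tz":0,"roll":0},{"tx":0,"ty":0,"tz":0,"roll":0},{"tx":0,"ty":0,"tz":0,"roll":0}]}}

```text
t: 26.95
tcp_pos: [0.6596, -0.0151, 0.0204]
orientation: [179.9, 0.1, 126.1]
force: [0.2, -1.4, -0.1]
opening: 0.0449
gripper_force: 0.0
```

{"method": "drive_tool", "body": {"steps": [{"tx":0,"ty":0,"tz":0.1,"roll":0},{"tx":0,"ty":0,"tz":0,"roll":0},{"tx":0,"ty":0,"tz":0,"roll":0},{"tx":0,"ty":0,"tz":0,"roll":0},{"tx":0,"ty":0,"tz":0,"roll":0}], "gripper": 1}}

```text
t: 27.37
tcp_pos: [0.6596, -0.015, 0.0193]
orientation: [179.9, 0.1, 126.2]
force: [-0.2, 0.3, 5.7]
opening: 0.0267
gripper_force: 57.7
```

{"method": "drive_tool", "body": {"steps": [{"tx":0,"ty":0,"tz":-2,"roll":0},{"tx":0,"ty":0,"tz":-3,"roll":0},{"tx":0,"ty":0,"tz":-3,"roll":0},{"tx":-1,"ty":0,"tz":-3,"roll":0},{"tx":-2,"ty":0,"tz":-3,"roll":0},{"tx":0,"ty":0,"tz":0,"roll":0.105},{"tx":0,"ty":0,"tz":0,"roll":0.105},{"tx":0,"ty":0,"tz":0,"roll":0.105},{"tx":0,"ty":0,"tz":0,"roll":0.105},{"tx":0,"ty":0,"tz":0,"roll":0.105},{"tx":0,"ty":0,"tz":0,"roll":0.105},{"tx":0,"ty":0,"tz":0,"roll":0}]}}

```text
t: 28.37
tcp_pos: [0.6758, -0.0391, 0.1574]
orientation: [-179.9, -0.0, 90.0]
force: [0.2, 0.3, -1.0]
opening: 0.0263
gripper_force: 57.7
```

```bash
python3 -c "from h import *;go(.586,-.313,.16);print(env.get_obs()['opening'])"; python3 tin.py
```

```text
from [ 0.6758 -0.0391  0.1574] yaw 90.0 roll rad -0.0 tx -27.39 ty -8.96 tz -0.26
0.026339097929308355
tin [402.3 218.7] [44.1 47.6] [ 0.5906 -0.2914  0.08  ]
lid [415.6 285.5] [44.1 45.7] [ 0.4024 -0.3354  0.012 ]
```

{"method": "drive_tool", "body": {"steps": [{"tx":-3.4,"ty":-1.1,"tz":0,"roll":0},{"tx":-3.4,"ty":-1.1,"tz":0,"roll":0},{"tx":-3.4,"ty":-1.1,"tz":0,"roll":0},{"tx":-3.4,"ty":-1.1,"tz":0,"roll":0},{"tx":-3.4,"ty":-1.1,"tz":0,"roll":0},{"tx":-3.4,"ty":-1.1,"tz":0,"roll":0},{"tx":-3.4,"ty":-1.1,"tz":0,"roll":0},{"tx":-3.4,"ty":-1.1,"tz":0,"roll":0},{"tx":0,"ty":0,"tz":0,"roll":0},{"tx":0,"ty":0,"tz":0,"roll":0},{"tx":0,"ty":0,"tz":0,"roll":0}]}}

```text
t: 29.33
tcp_pos: [0.5884, -0.311, 0.1578]
orientation: [-180.0, -0.1, 90.1]
force: [0.1, -0.1, 0.3]
opening: 0.0267
gripper_force: 57.7
```

```bash
python3 rim.py; python3 - <<'E'
from h import *
im=cv2.imread('pics/r.png');s=cv2.cvtColor(im,cv2.COLOR_BGR2HSV)[...,1]
col=(s[:,300:332]>85).mean(1)>.7; r=np.flatnonzero(col[:430]); print(np.split(r,np.flatnonzero(np.diff(r)>1)+1)[-1][[0,-1]],[ (g[0],g[-1]) for g in np.split(r,np.flatnonzero(np.diff(r)>1)+1)])
o=env.get_obs();print(o['tcp_pos'],o['opening']);z=o['tcp_pos'][2]+.013
for v in(100,150,200,250,300,400):print(v,onz('wrist',317,v,z).round(3))
E
```

```text
57 tin ctr [ 0.5966 -0.2948] resid 0.0005
[142 429] [(np.int64(0), np.int64(105)), (np.int64(142), np.int64(429))]
[ 0.58870526 -0.31033702  0.15789679] 0.026686685765803915
100 [ 0.589 -0.228  0.171]
150 [ 0.59  -0.244  0.171]
200 [ 0.59  -0.261  0.171]
250 [ 0.59  -0.279  0.171]
300 [ 0.59  -0.298  0.171]
400 [ 0.59  -0.344  0.171]
```

{"method": "drive_tool", "body": {"steps": [{"tx":-0.9,"ty":0,"tz":2,"roll":0},{"tx":0,"ty":0,"tz":3,"roll":0},{"tx":0,"ty":0,"tz":3,"roll":0},{"tx":0,"ty":0,"tz":2.2,"roll":0},{"tx":0,"ty":0,"tz":0,"roll":0},{"tx":0,"ty":0,"tz":0,"roll":0}]}}

```text
t: 29.88
tcp_pos: [0.5879, -0.318, 0.055]
orientation: [-179.8, -0.1, 90.2]
force: [0.8, -0.5, 0.7]
opening: 0.0264
gripper_force: 57.8
```

{"method": "drive_tool", "body": {"steps": [{"tx":0,"ty":0,"tz":0,"roll":0},{"tx":0,"ty":0,"tz":0,"roll":0},{"tx":0,"ty":0,"tz":0,"roll":0},{"tx":0,"ty":0,"tz":-2,"roll":0},{"tx":0,"ty":0,"tz":-3,"roll":0},{"tx":0,"ty":0,"tz":-3,"roll":0},{"tx":0,"ty":0,"tz":-3,"roll":0},{"tx":0,"ty":0,"tz":0,"roll":0},{"tx":0,"ty":0,"tz":0,"roll":0}], "gripper": 0.54}}

```text
t: 30.63
tcp_pos: [0.5908, -0.3218, 0.1705]
orientation: [179.6, 0.3, 90.1]
force: [-0.2, 0.3, -0.7]
opening: 0.0395
gripper_force: 0.0
```

```bash
python3 rim.py; python3 tin.py; python3 - <<'E'
from h import *
im=cv2.imread('pics/r.png');s=cv2.cvtColor(im,cv2.COLOR_BGR2HSV)
c=px('wrist',[.5966,-.294,.08])[0];m=np.zeros(s.shape[:2],np.uint8);cv2.circle(m,tuple(int(i) for i in c),95,1,-1)
m&=(s[...,1]>85).astype(np.uint8);m[290:]=0
for k in cv2.findContours(m,cv2.RETR_EXTERNAL,cv2.CHAIN_APPROX_NONE)[0]:
  if cv2.contourArea(k)>200:
    r=cv2.minAreaRect(k);print(np.round(r[0]),np.round(r[1]),round(r[2]),[tuple(np.round(onz('wrist',*p,.045)[:2],3)) for p in cv2.boxPoints(r)])
print(env.get_obs()['tcp_pos'])
E
```

```text
61 tin ctr [ 0.5964 -0.2948] resid 0.0006
tin [389.4 215.4] [ 15.4 103.2] [ 0.6005 -0.2541  0.08  ]
lid [423.  286.5] [27.5 72.2] [ 0.3992 -0.3572  0.012 ]
[313. 184.] [130.  93.] 86 [(np.float64(0.553), np.float64(-0.247)), (np.float64(0.615), np.float64(-0.243)), (np.float64(0.624), np.float64(-0.333)), (np.float64(0.556), np.float64(-0.338))]
[ 0.58877421 -0.32038324  0.16659357]
```

The blob in the tin (x .553–.62, y −.245 to −.335) stays inside the rim, so all four longs are in. Now the lid.

{"method": "drive_tool", "body": {"steps": [{"tx":-0.2,"ty":-3,"tz":0,"roll":0},{"tx":-0.2,"ty":-3,"tz":0,"roll":0},{"tx":-0.3,"ty":-3,"tz":0,"roll":0},{"tx":-0.3,"ty":-3,"tz":0.5,"roll":0},{"tx":-0.3,"ty":-3,"tz":1.5,"roll":0},{"tx":-0.2,"ty":-3,"tz":1.5,"roll":0},{"tx":0,"ty":-0.7,"tz":0.5,"roll":0},{"tx":0,"ty":0,"tz":0,"roll":0},{"tx":0,"ty":0,"tz":0,"roll":0},{"tx":0,"ty":0,"tz":0,"roll":0}], "gripper": 0.4}}

```text
t: 31.57
tcp_pos: [0.4031, -0.336, 0.1266]
orientation: [179.9, 0.0, 90.1]
force: [0.1, 0.2, 0.6]
opening: 0.0513
gripper_force: 0.0
```

```bash
cat > lid.py <<'E'
from h import *
from scipy.optimize import least_squares
ci=env.camera_info('wrist'); im=shot('wrist','l.png'); s=cv2.cvtColor(im,cv2.COLOR_BGR2HSV)[...,1]
m=cv2.morphologyEx((s<60).astype(np.uint8),cv2.MORPH_OPEN,np.ones((3,3)))
pc=px('wrist',[.402,-.337,.012],ci)[0]; P=[]
for th in np.radians(np.arange(150,391,4)):
  d=np.array([np.cos(th),np.sin(th)])
  for r in range(190,60,-1):
    q=pc+d*r;u,v=q.astype(int)
    if not(0<=u<640 and 0<=v<285): continue
    if all(m[tuple((q-d*k).astype(int)[::-1])] for k in range(3)): P.append(onz('wrist',*q,.011,ci)[:2]);break
P=np.array(P);f=least_squares(lambda c:np.hypot(*(P-c).T)-.069,[.402,-.337],loss='soft_l1',f_scale=.002)
print(len(P),'lid ctr',f.x.round(4),np.median(abs(f.fun)).round(4),'pc',pc)
k=(im.max(2)<70).astype(np.uint8);k[:,:max(0,int(pc[0])-70)]=0;k[:,int(pc[0])+70:]=0;k[285:]=0;k[:int(pc[1])-80]=0
c=[c for c in cv2.findContours(k,cv2.RETR_EXTERNAL,cv2.CHAIN_APPROX_NONE)[0] if cv2.contourArea(c)>100]
for q in c:print('dark',cv2.boundingRect(q))
print('knob expected',px('wrist',[[*f.x,.038],[*f.x,.012]],ci).round())
go(f.x[0],f.x[1],.02)
E
python3 lid.py; python3 tin.py
```

```text
61 lid ctr [ 0.4028 -0.3337] 0.0006 pc [313.34916015 232.70986599]
dark (295, 210, 40, 45)
knob expected [[314. 240.]
 [315. 228.]]
from [ 0.4035 -0.3362  0.1268] yaw 90.1 roll rad -0.0 tx 0.24 ty -0.06 tz 10.68
tin [402.2 218.8] [44.2 47.9] [ 0.5904 -0.2914  0.08  ]
lid [400.6 282. ] [15.9 71.1] [ 0.413  -0.2911  0.012 ]
```

Residual is 0.6 mm and the knob (295–335, 210–255) is where expected. I'll descend and grip it.

{"method": "drive_tool", "body": {"steps": [{"tx":0.2,"ty":0,"tz":3,"roll":0},{"tx":0,"ty":0,"tz":3,"roll":0},{"tx":0,"ty":0,"tz":2.5,"roll":0},{"tx":0,"ty":0,"tz":1.5,"roll":0},{"tx":0,"ty":0,"tz":0.5,"roll":0},{"tx":0,"ty":0,"tz":0,"roll":0},{"tx":0,"ty":0,"tz":0,"roll":0},{"tx":0,"ty":0,"tz":0,"roll":0}]}}

```text
t: 32.33
tcp_pos: [0.4031, -0.3346, 0.0226]
orientation: [179.9, 0.1, 90.1]
force: [0.7, -0.3, 0.8]
opening: 0.0514
gripper_force: 0.0
```

{"method": "drive_tool", "body": {"steps": [{"tx":0,"ty":0,"tz":0,"roll":0},{"tx":0,"ty":0,"tz":0,"roll":0},{"tx":0,"ty":0,"tz":0,"roll":0},{"tx":0,"ty":0,"tz":0,"roll":0},{"tx":0,"ty":0,"tz":0,"roll":0}], "gripper": 1}}

```text
t: 32.75
tcp_pos: [0.4024, -0.3343, 0.0226]
orientation: [179.9, 0.1, 90.1]
force: [-1.0, 1.8, 5.4]
opening: 0.0237
gripper_force: 58.6
```

{"method": "drive_tool", "body": {"steps": [{"tx":0,"ty":0,"tz":-2,"roll":0},{"tx":0,"ty":0,"tz":-3,"roll":0},{"tx":0,"ty":0,"tz":-3,"roll":0},{"tx":0,"ty":0,"tz":-3,"roll":0},{"tx":0,"ty":0,"tz":-1,"roll":0},{"tx":0,"ty":0,"tz":0,"roll":0},{"tx":0,"ty":0,"tz":0,"roll":0}]}}

```text
t: 33.33
tcp_pos: [0.4017, -0.3336, 0.1408]
orientation: [180.0, 0.0, 90.1]
force: [0.1, 0.5, -3.0]
opening: 0.0233
gripper_force: 59.2
```

```bash
python3 -c "from h import *;go(.5965,-.294,.14);o=env.get_obs();print(o['opening'],o['force'],o['ft_torque'])"; python3 tin.py
```

```text
from [ 0.4017 -0.3336  0.1408] yaw 90.1 roll rad -0.0 tx 3.94 ty 19.48 tz 0.08
0.02331835316964936 [ 0.05944884  0.50260188 -3.03699051] [ 0.03765494  0.00342811 -0.04163694]
tin [402.3 218.8] [44.1 47.9] [ 0.5904 -0.2914  0.08  ]
lid [400.8 281.4] [ 15.7 100.3] [ 0.4148 -0.2916  0.012 ]
```

{"method": "drive_tool", "body": {"steps": [{"tx":0.56,"ty":2.8,"tz":0,"roll":0},{"tx":0.56,"ty":2.8,"tz":0,"roll":0},{"tx":0.56,"ty":2.8,"tz":0,"roll":0},{"tx":0.56,"ty":2.8,"tz":0,"roll":0},{"tx":0.56,"ty":2.8,"tz":0,"roll":0},{"tx":0.56,"ty":2.8,"tz":0,"roll":0},{"tx":0.56,"ty":2.7,"tz":0,"roll":0},{"tx":0,"ty":0,"tz":0,"roll":0},{"tx":0,"ty":0,"tz":0,"roll":0},{"tx":0,"ty":0,"tz":0,"roll":0},{"tx":0,"ty":0,"tz":0,"roll":0}]}}

```text
t: 34.3
tcp_pos: [0.5948, -0.2939, 0.1397]
orientation: [-179.8, -0.1, 90.0]
force: [-0.2, -0.7, -1.8]
opening: 0.0236
gripper_force: 59.7
```

```bash
python3 -c "
from h import *
go(.5965,-.2945,.098);print(env.get_obs()['opening'])
im=shot('wrist','lt.png');ci=env.camera_info('wrist')
a=np.radians(np.arange(0,360,45))
print(px('wrist',[[.5965+.066*np.cos(t),-.2945+.066*np.sin(t),.08] for t in a],ci).round().tolist())
s=cv2.cvtColor(im,cv2.COLOR_BGR2HSV)[...,1]
for v in(150,200,240):
  r=np.flatnonzero(s[v]<60);g=np.split(r,np.flatnonzero(np.diff(r)>2)+1);print(v,[(int(q[0]),int(q[-1])) for q in g if len(q)>8])
c=np.flatnonzero(s[:,317]<60);print('col',c[:1],c[-1:])
"
```

```text
from [ 0.5948 -0.2939  0.1397] yaw 90.0 roll rad -0.0 tx -0.06 ty 0.17 tz 4.17
0.023580052342059715
[[434.0, 260.0], [406.0, 178.0], [318.0, 140.0], [230.0, 178.0], [201.0, 260.0], [240.0, 332.0], [318.0, 360.0], [395.0, 332.0]]
150 [(248, 386)]
200 [(188, 446)]
240 [(167, 465)]
col [0] [479]
```

{"method": "drive_tool", "body": {"steps": [{"tx":0,"ty":0.1,"tz":1.5,"roll":0},{"tx":0,"ty":0,"tz":1.2,"roll":0},{"tx":0,"ty":0,"tz":0.7,"roll":0},{"tx":0,"ty":0,"tz":0.4,"roll":0},{"tx":0,"ty":0,"tz":0.3,"roll":0},{"tx":0,"ty":0,"tz":0.2,"roll":0},{"tx":0,"ty":0,"tz":0,"roll":0},{"tx":0,"ty":0,"tz":0,"roll":0},{"tx":0,"ty":0,"tz":0,"roll":0}]}}

```text
t: 35.1
tcp_pos: [0.598, -0.2943, 0.0988]
orientation: [179.9, 0.0, 90.1]
force: [0.7, -0.9, -1.6]
opening: 0.0234
gripper_force: 59.7
```

{"method": "drive_tool", "body": {"steps": [{"tx":0,"ty":0,"tz":0.2,"roll":0},{"tx":0,"ty":0,"tz":0.2,"roll":0},{"tx":0,"ty":0,"tz":0,"roll":0},{"tx":0,"ty":0,"tz":0,"roll":0},{"tx":0,"ty":0,"tz":0,"roll":0}]}}

```text
t: 35.52
tcp_pos: [0.598, -0.2943, 0.0947]
orientation: [179.9, 0.0, 90.1]
force: [0.6, 0.2, 1.8]
opening: 0.0237
gripper_force: 60.0
```

Seated at the expected height, and the force has changed sign. Releasing.

{"method": "drive_tool", "body": {"steps": [{"tx":0,"ty":0,"tz":0,"roll":0},{"tx":0,"ty":0,"tz":0,"roll":0},{"tx":0,"ty":0,"tz":0,"roll":0},{"tx":0,"ty":0,"tz":0,"roll":0},{"tx":0,"ty":0,"tz":-1,"roll":0},{"tx":0,"ty":0,"tz":-2,"roll":0},{"tx":0,"ty":0,"tz":-3,"roll":0},{"tx":0,"ty":0,"tz":-3,"roll":0},{"tx":0,"ty":0,"tz":-2,"roll":0},{"tx":0,"ty":0,"tz":0,"roll":0},{"tx":0,"ty":0,"tz":0,"roll":0},{"tx":0,"ty":0,"tz":0,"roll":0}], "gripper": 0.4}}

```text
t: 36.52
tcp_pos: [0.5974, -0.294, 0.2038]
orientation: [-180.0, -0.0, 90.1]
force: [-0.6, 0.0, 0.1]
opening: 0.0515
gripper_force: 0.0
```

```bash
python3 - <<'E'
from h import *
from scipy.optimize import least_squares
ci=env.camera_info('wrist'); im=shot('wrist','f.png'); s=cv2.cvtColor(im,cv2.COLOR_BGR2HSV)[...,1]
m=cv2.morphologyEx((s<60).astype(np.uint8),cv2.MORPH_OPEN,np.ones((3,3)))
for z0 in(.082,):
  pc=px('wrist',[.5975,-.2943,z0],ci)[0];P=[]
  for th in np.radians(np.arange(150,391,4)):
    d=np.array([np.cos(th),np.sin(th)])
    for r in range(190,60,-1):
      q=pc+d*r;u,v=q.astype(int)
      if not(0<=u<640 and 0<=v<285): continue
      if all(m[tuple((q-d*k).astype(int)[::-1])] for k in range(3)): P.append(q);break
# height as free parameter: radius fixed 69 mm
f=least_squares(lambda c:np.array([np.hypot(*(onz('wrist',*q,c[2],ci)[:2]-c[:2]))-.069 for q in P]),[.5975,-.2943,.082],loss='soft_l1',f_scale=.002,x_scale=[.01,.01,.01])
print(len(P),f.x.round(4),np.median(abs(f.fun)).round(4)); o=env.get_obs();print(o['tcp_pos'],o['opening'])
shot('side','fs.png')
E
```

```text
61 [ 0.5992 -0.2939  0.0782] 0.0002
[ 0.59697649 -0.29369827  0.20300693] 0.0511237233032964
```

The flange fits a level circle at (0.599, −0.294) with 0.2 mm residual, at a height that matches seated within calibration. Handing in.

```bash
python3 -c "from h import *;print(env.hand_in())"
```

```text
the job is handed in; nothing more can be done
None
```

I handed the job in at about 37 s of the 210 s allowed; `env.hand_in()` returned no verdict. As far as I measured, the bottle is empty, all four long tenons are in the tin, both shorts are outside it, and the lid is seated level and centred.

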